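# Stow the measuring beakers on the spice carousel and present the knob-lidded jar

## Task

Put the two loose steel measuring beakers away on the spice carousel: seat the medium one in the steel cup on the carousel's hub, then the small one in the medium one, each resting on its collar. Then turn the carousel until the bellied jar with the ball-knob lid stands at the front, in line with the pointer pin on the carousel's foot, and finish while still holding the turntable there by gripping one of its upright pegs, without letting go. Leave the tin, mug, drinking glass and roll of tape where they are.

Things in the scene. Friction and masses are not known exactly. Their poses are not given: they have to be found in the camera images.
- turntable (a joint): angle of the carousel's turntable about its vertical axis, rad; grows counter-clockwise seen from above; 0 (or any whole turn) = knob-lidded jar exactly at the front pointer; turns endlessly both ways with light friction (about 0.04 N m, about 0.5 N at a peg) and stays where left
- carousel: fixed dark wooden foot of the carousel, 136 mm across; origin on the turning axis at worktop height; its -x axis points to the front, where a tongue carries a steel pointer pin 90 mm from the axis, 26 mm high. On it turns a light wooden turntable 166 mm across, top 18 mm above the worktop, with four brown glass jars fixed 55 mm from the axis at quarter turns, tops at most 86 mm above the worktop
- knob_jar (a point): point on the axis of the jar to be presented, 55 mm from the turning axis and 50 mm above the worktop: round-bellied brown glass jar 40 mm across, narrow at foot and neck, steel lid with a small ball knob, 68 mm high; fixed on the turntable like the other three, which are straight cylinders 38 mm across and 64 mm high with flat wide lids
- front (a point): the place, fixed on the foot, where the axis of the knob-lidded jar must come: 55 mm in front of the axis on the line to the pointer pin, 50 mm above the worktop
- hub_rim (a point): centre of the mouth of the steel cup on the hub (on the axis, 82 mm above the worktop, turns with the turntable); rim 66 mm outside, wall 3 mm, nearly straight, inside depth 43 mm
- medium_center (a point): centre (half-way up) of the medium beaker, plain steel, open top, loose, 0.09 kg; 64 mm high, body 52 mm across, wall 3 mm; a collar 64 mm across and 4 mm thick runs round it with its underside 36 mm above the beaker's foot and its top 24 mm below the rim. Seated in the hub cup, collar on the cup's rim, this point lies 4 mm below hub_rim
- small_center (a point): centre (half-way up) of the small beaker, plain steel, open top, loose, 0.06 kg; 54 mm high, body 36 mm across, wall 3 mm; a collar 48 mm across and 4 mm thick with its underside 26 mm above the foot and its top 24 mm below the rim. Seated in the medium beaker, collar on its rim, this point lies 33 mm above medium_center
- peg1 (a point): centre of the top of one of four round upright wooden pegs, 12 mm thick, standing from the turntable to 118 mm above the worktop, 77 mm from the axis, between two jars; at joint 0 this one is at the front on the robot's left, 45 degrees clockwise of the front seen from above
- peg2 (a point): centre of the top of one of four round upright wooden pegs, 12 mm thick, standing from the turntable to 118 mm above the worktop, 77 mm from the axis, between two jars; at joint 0 at the front on the robot's right, 45 degrees counter-clockwise of the front
- peg3 (a point): centre of the top of one of four round upright wooden pegs, 12 mm thick, standing from the turntable to 118 mm above the worktop, 77 mm from the axis, between two jars; at joint 0 at the back on the robot's right
- peg4 (a point): centre of the top of one of four round upright wooden pegs, 12 mm thick, standing from the turntable to 118 mm above the worktop, 77 mm from the axis, between two jars; at joint 0 at the back on the robot's left
- tin: bystander: tin 76 mm across, 58 mm high, origin at the centre of its underside
- mug: bystander: mug 84 mm across, 123 mm with handle, 91 mm high, origin under its centre
- tumbler_glass: bystander: drinking glass 80 mm across, 90 mm high, origin under its centre
- tape: bystander: roll of tape lying flat, 104 mm across, 25 mm high, origin under its centre
There are look-alikes about, which are no part of the job. Leave any red look-alike of the part that bears small_center alone.

How it is judged:
On the way, in this order (a step that is already met when the one before it is completed fails the run):
1. the medium beaker is seated in the hub cup and released (horizontal distance between medium_center and hub_rim below 0.008 m and z of medium_center in the frame of hub_rim between -0.008 and 0.002 m and angle between medium_center's own z axis and vertical below 0.12 rad and contact force between the fingers and medium below 0.05 N), for 0.2 s.
2. the small beaker is seated in the medium one and released (horizontal distance between medium_center and hub_rim below 0.008 m and z of medium_center in the frame of hub_rim between -0.008 and 0.002 m and angle between each of medium_center, small_center's own z axis and vertical below 0.12 rad and horizontal distance between small_center and medium_center below 0.008 m and z of small_center in the frame of medium_center between 0.028 and 0.038 m and contact force between the fingers and small below 0.05 N), for 0.2 s.
3. the knob-lidded jar is at the front (horizontal distance between knob_jar and front below 0.009 m), for 0.2 s.
At the end, for the whole second after the job is handed in: both beakers nested in order in the hub cup (axes within 8 mm, heights 5 mm, tilt 7 degrees) and released; knob-lidded jar within 9 mm of the front place; turntable still (under 0.05 rad/s), gripped by the fingers at a peg (over 1.5 N, 30 mm sideways) (all of step 2 and contact force between the fingers and medium below 0.05 N and horizontal distance between knob_jar and front below 0.009 m and contact force between the fingers and turntable above 1.5 N and (horizontal distance between the grasp point and peg1 below 0.03 m or horizontal distance between the grasp point and peg2 below 0.03 m or horizontal distance between the grasp point and peg3 below 0.03 m or horizontal distance between the grasp point and peg4 below 0.03 m) and velocity of joint turntable between -0.05 and 0.05 rad/s); the arm keeps its last pose, push and grip.
It fails at once if the tin is shifted by more than 30 mm (distance of tin from where it was at the start of the episode above 0.03 m).
It fails at once if the mug is shifted by more than 30 mm (distance of mug from where it was at the start of the episode above 0.03 m).
It fails at once if the drinking glass is shifted by more than 30 mm (distance of tumbler_glass from where it was at the start of the episode above 0.03 m).
It fails at once if the roll of tape is shifted by more than 30 mm (distance of tape from where it was at the start of the episode above 0.03 m).
It also fails if it takes over 72 s, if anything falls off the work surface, if the arm or the gripper's body presses on something with over 40 N, if the wrist force passes 120 N, or if a joint passes its speed limit or range.

## Robot

A 7-joint arm with a two-finger parallel gripper is mounted at the origin on a cart in front of the work surface, level with it; the furniture and walls round the work are solid. World frame = base frame: x ahead of the robot, y to its left, z up, the work surface at z = 0. Lengths are in m, angles in rad, forces in N, time in s.
With the tool pointing down it reaches from about 0.4 to 0.875 m from the base axis. Payload 4.4 kg.
Tool frame: the origin (TCP) lies at the very end of the fingers, on their centre line; the grasp point (between the pads) lies 19 mm behind it (robot.hold_point_z is the distance from the TCP to the grasp point, in m); x points along the fingers, y is the direction in which the jaws open and shut, and the axes are right-handed (so a half turn about x gives the same grasp; the last joint's range is limited). The gripper opens to 85 mm and grips with 20 to 120 N. Pads are 22 mm wide; open, the fingers measure 114 mm over their backs; the gripper's body (76 mm by 85 mm) begins 54 mm behind the grasp point. The pads swing forward as they close: fully open they stand 13 mm farther back than shut.
Start: joints at [1.118, 0.628, 0.038, 1.517, -0.027, 0.996, -0.02], TCP at [0.245, -0.602, 0.231] pointing down, gripper open.
Joint ranges: [-3.06, 3.06], [-0.37, 2.12], [-1.25, 1.32], [0.18, 2.47], [-1.1, 4.24], [0.23, 1.98], [-2.94, 2.94]. Speed limits (rad/s): [2.57, 2.57, 3.14, 3.14, 3.14, 3.14, 3.14].

## Interface

Orientations are given as a unit quaternion [x, y, z, w].
In Python, from station import robot gives the robot as it stands. The module is installed in compiled form; this text tells all that it offers.
- The arm moves only by the tool carry_out, never from a script. Its argument "plan" is a list of rows, each a list of 3 entries, a list of its own where there are three numbers: the shift along the tool's x, y, z in m, then the turn, a rotation vector about the tool's x, y, z in rad, then the opening, from -1 (shut) to 1 (fully open). In form: [[[tx, ty, tz], [ax, ay, az], hand], ...]. A call has 1 to 5 rows; each row shifts and turns the commanded pose from where the row before left it, along the tool's axes as they then stand; what a row does not reach is not made up. A row lasts 1/8 s, in which the tool goes at most 62.5 mm and 10.7 degrees, less where a joint would pass 70% of its speed; a pose out of reach is approached as far as the arm can. A call is refused whole if a number of a shift passes 0.0625 or a number of a turn 0.188, either way. A call with a gripper value outside its range is refused whole. The fingers move at their own pace and stop on an object; the grip force is fixed at half the most. Time passes only in rows, so rows that do not move let the fingers close. It gives the time, the measured TCP pose, the force and the opening at its end, in the units of the state.
- robot.sense(): the state, without advancing time (a new reading comes with each control period).
- robot.capture(name): name is "scene" or "top" or "wrist"; returns a dict with "image" (480x640x3 uint8, red, green, blue), "fx", "fy", "cx", "cy" (pixels), "eye" and "attitude" of the camera in the world. Camera axes: x right, y up, looking along -z (the intrinsics and any distortion apply to the point x, -y, -z); pixel columns grow to the right and rows downward; lengths in m; the calibration is good to about 2 mm. The wrist camera is an equidistant fisheye: a pixel r from the principal point sees the ray r / f radians off the axis. A picture is of the moment at which its call begins. There is no depth.
- robot.sign_off(): hands the job in, once; it reports no verdict.
The state is a dict: "time": time; "joint_pos": joint angles; "joint_vel": joint speeds; "joint_torque": joint torques, N m; "eef_pos": TCP position; "tool_rot": TCP orientation; "contact_force": force on the tool from outside, world axes, zero at the start; "torque": the same for the moment, N m; "opening": opening from 0.0 (shut) to 1.0 (fully open).
Only numpy, scipy, OpenCV 4.12 (cv2) and the standard library are available. Lean on these libraries where they do the work, as an engineer would, in place of code of your own. Each camera call takes 0.05 s, during which the arm holds its last target.

## Working session

There is one attempt and no reset: what is moved stays moved. The work goes in short steps, Python scripts to look and compute and a tool call to move; the robot and the scene stay as the last step left them, time stands still between calls to the robot, and variables do not carry over. Pictures are saved under pics/ and viewed, and the job is handed in when it is done.

Besides the shell and the picture viewer there is one more tool, called after "Request:" by a JSON object that holds its "fn" and its "kwargs". carry_out: Moves the arm, as the interface text tells. Its arguments: {"type":"object","properties":{"plan":{"type":"array","items":{"type":"array"}}},"required":["plan"]}

```bash
mkdir -p pics
python3 - <<'E'
from station import robot
import cv2,pickle
s=robot.sense()
for k,v in s.items(): print(k,v)
for n in ["scene","top","wrist"]:
    c=robot.capture(n); cv2.imwrite(f"pics/{n}0.png",c["image"][:,:,::-1]); pickle.dump(c,open(f"{n}0.pkl","wb"))
    print(n,{k:v for k,v in c.items() if k!="image"})
print(robot.hold_point_z)
E
```

```text
time 0.0
joint_pos [ 1.11815979  0.62936852  0.03845644  1.51838524 -0.026985    0.9962793
 -0.01997546]
joint_vel [ 3.66401016e-05  3.24005661e-03 -2.93602341e-05 -1.95267353e-04
  3.33391886e-04 -1.70907467e-04  2.08187361e-03]
joint_torque [-4.14615070e-04 -5.63397110e+01  1.22598186e+00 -1.93444240e+01
  1.09501611e-02  1.03724716e-02 -2.30738300e-05]
eef_pos [ 0.24499595 -0.60137995  0.23036933]
tool_rot [-0.6937724  -0.13658667  0.69406678 -0.1352599 ]
contact_force [0.4117079  0.31372998 0.30708353]
torque [0.01727026 0.00524146 0.05530009]
opening 0.999116228954576
scene {'fx': 601.8169196091354, 'fy': 601.8169196091354, 'cx': 318.5378537595446, 'cy': 231.67067606359765, 'eye': array([-0.64331353, -1.1049185 ,  0.86092761]), 'attitude': array([ 0.48982726, -0.2239605 , -0.35698346,  0.76319969])}
top {'fx': 522.0207909565345, 'fy': 522.0207909565345, 'cx': 312.135722911968, 'cy': 237.52283703493183, 'eye': array([0.27186156, 0.00667805, 1.54104698]), 'attitude': array([-0.068154  ,  0.07949523,  0.7441975 , -0.65970116])}
wrist {'fx': 371.64829954431775, 'fy': 371.64829954431775, 'cx': 325.58117035008416, 'cy': 231.85847198775227, 'eye': array([ 0.31551176, -0.57374279,  0.37227997]), 'attitude': array([-0.12356546,  0.0839205 , -0.55241923,  0.82007434])}
0.0187
```

View pics/scene0.png

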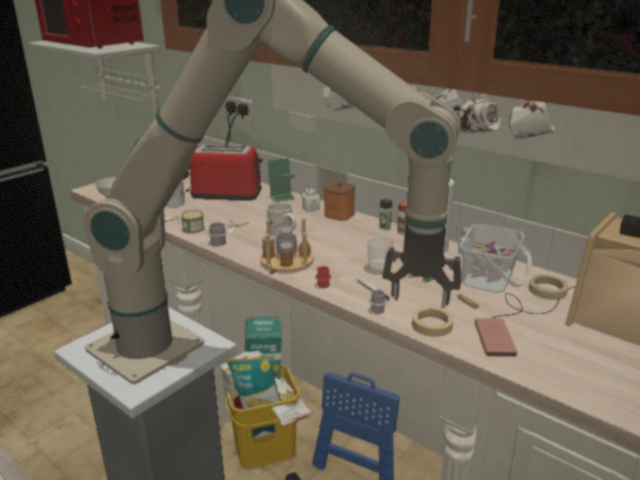

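View pics/top0.png

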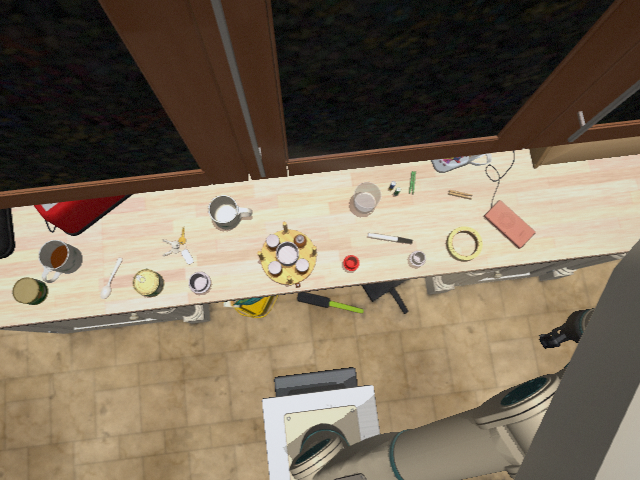

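View pics/wrist0.png

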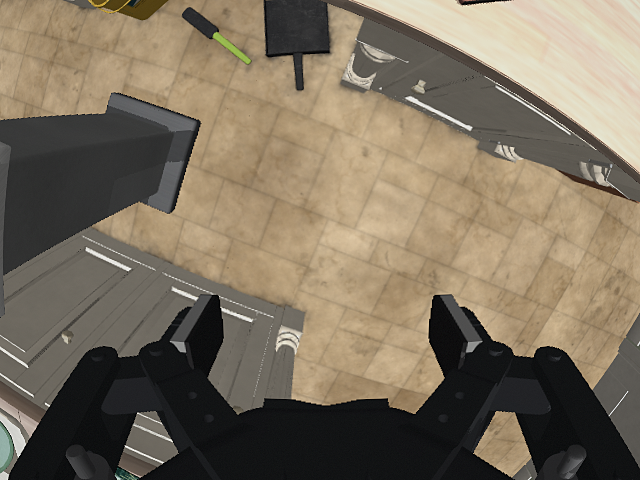

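The overview shows one plain beaker at top-view pixel (200,283), another at (417,258), a red look-alike at (351,263) and the carousel at (288,257). I'll take close crops next.

```bash
cat > h.py <<'E'
import numpy as np,cv2,pickle
from scipy.spatial.transform import Rotation as R
def ray(c,u,v,fish=False):
    x=(u-c['cx'])/c['fx'];y=(v-c['cy'])/c['fy']
    if fish:
        r=np.hypot(x,y); s=np.sin(r)/r if r>1e-9 else 1
        d=np.array([x*s,-y*s,-np.cos(r)])
    else: d=np.array([x,-y,-1.])
    return R.from_quat(c['attitude']).apply(d/np.linalg.norm(d))
def plane(c,u,v,z,fish=False):
    d=ray(c,u,v,fish);return c['eye']+d*(z-c['eye'][2])/d[2]
def proj(c,p,fish=False):
    q=R.from_quat(c['attitude']).inv().apply(np.asarray(p)-c['eye'])
    x,y,z=q[0],-q[1],-q[2]
    if fish:
        r=np.hypot(x,y);t=np.arctan2(r,z);k=t/r if r>0 else 0
        return np.array([c['cx']+c['fx']*x*k,c['cy']+c['fy']*y*k])
    return np.array([c['cx']+c['fx']*x/z,c['cy']+c['fy']*y/z])
def tri(l):
    A=np.zeros((3,3));b=np.zeros(3)
    for c,u,v,f in l:
        d=ray(c,u,v,f);M=np.eye(3)-np.outer(d,d);A+=M;b+=M@c['eye']
    p=np.linalg.solve(A,b)
    e=[np.linalg.norm((np.eye(3)-np.outer(ray(c,u,v,f),ray(c,u,v,f)))@(p-c['eye'])) for c,u,v,f in l]
    return p,e
def ld(n): return pickle.load(open(n+'.pkl','rb'))
E
python3 - <<'E'
from h import *
t=ld('top0');s=ld('scene0')
for n,u,v,z in [('car',288,254,.082),('m',200,282,.064),('s',417,258,.054),('red',351,262,.05)]:
    p=plane(t,u,v,z);print(n,p.round(4),proj(s,p).round(1), np.hypot(*p[:2]).round(3))
def crop(c,x,y,w,h,k): return cv2.resize(c['image'][y:y+h,x:x+w,::-1],None,fx=k,fy=k,interpolation=cv2.INTER_CUBIC)
a=crop(t,170,210,130,100,6);cv2.imwrite('pics/ct1.png',a)
a=crop(t,255,215,70,80,7);cv2.imwrite('pics/ct2.png',a)
a=crop(t,335,235,130,60,6);cv2.imwrite('pics/ct3.png',a)
a=crop(s,200,200,130,90,6);cv2.imwrite('pics/cs1.png',a)
a=crop(s,300,230,160,110,5);cv2.imwrite('pics/cs2.png',a)
E
```

```text
car [0.5404 0.0381 0.082 ] [284.  237.8] 0.542
m [0.4933 0.2954 0.064 ] [216. 226.] 0.575
s [ 0.4892 -0.3301  0.054 ] [373.7 292. ] 0.59
red [ 0.5011 -0.1395  0.05  ] [320.8 269.7] 0.52
```

View pics/ct2.png

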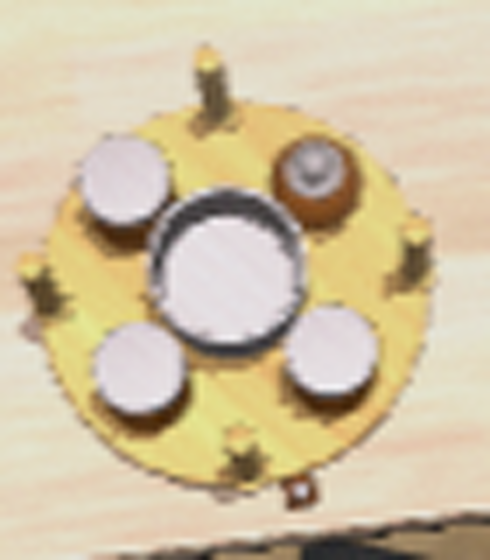

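View pics/ct1.png

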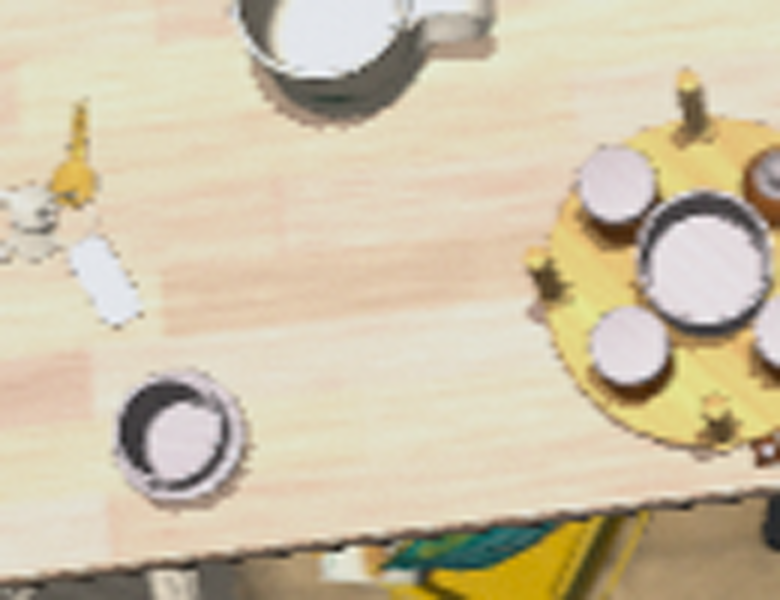

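View pics/ct3.png

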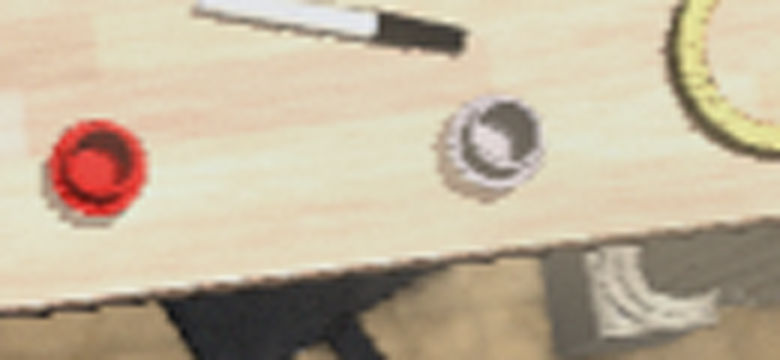

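View pics/cs1.png

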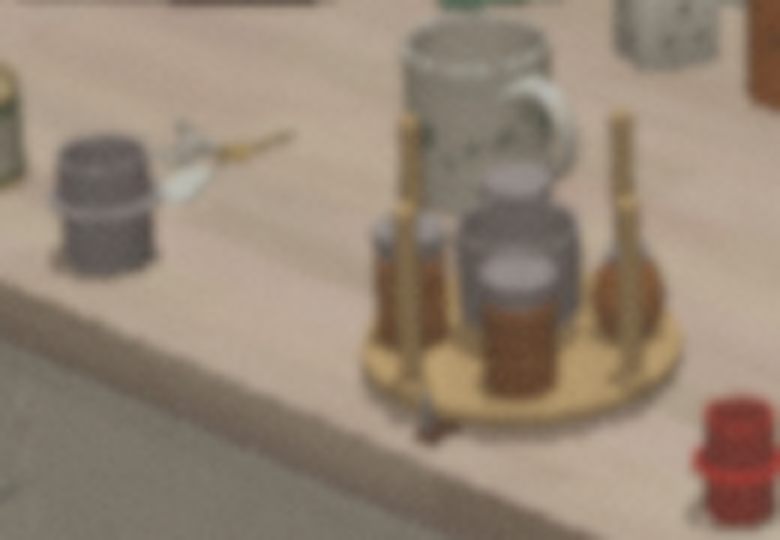

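View pics/cs2.png

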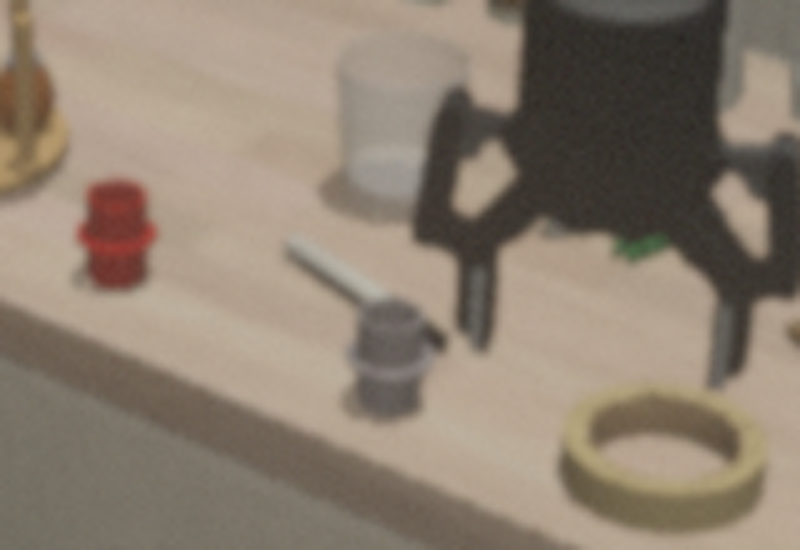

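Upright candidates in the top view:

| Object | Pixel | Choice |
|---|---|---|
| Larger plain steel beaker | (200,283) | medium |
| Small plain steel beaker | (417,258) | small |
| Red beaker | (351,263) | look-alike, leave |
| Carousel cup | (288,254) | target, not loose |

The crops agree. The pointer pin is at about (298,285) and the knob jar is at the back right at about (300,239).

```bash
cat >> h.py <<'E'
def go(s,tgt,yaw=None,tiltfix=True):
    """print tool-frame shift to world target; yaw=desired world angle of tool y axis (mod pi)"""
    Rm=R.from_quat(s['tool_rot']); M=Rm.as_matrix()
    d=Rm.inv().apply(np.asarray(tgt)-s['eef_pos'])
    print('t',round(s['time'],2),'pos',s['eef_pos'].round(4),'x',M[:,0].round(3),'y',M[:,1].round(3),'yawdeg',np.degrees(np.arctan2(M[1,1],M[0,1])).round(2),'open',round(s['opening'],3),'F',s['contact_force'].round(2))
    print('shift tool',d.round(4))
    if yaw is None: yaw=np.arctan2(M[1,1],M[0,1])
    y0=np.arctan2(M[1,1],M[0,1]); dy=(yaw-y0+np.pi/2)%np.pi-np.pi/2; yaw=y0+dy
    X=np.array([0,0,-1.]);Y=np.array([np.cos(yaw),np.sin(yaw),0]);Z=np.cross(X,Y)
    rv=(Rm.inv()*R.from_matrix(np.stack([X,Y,Z],1))).as_rotvec()
    print('turn',rv.round(4))
def snap(robot,n,name):
    c=robot.capture(n);pickle.dump(c,open(name+'.pkl','wb'));cv2.imwrite(f'pics/{name}.png',c['image'][:,:,::-1]);return c
E
python3 - <<'E'
from h import *
from station import robot
t=ld('top0');s=ld('scene0')
pin=plane(t,297.9,285,.026); car=plane(t,287.7,254.2,.082);k=plane(t,300.2,238.6,.086)
print(pin,car,k, np.degrees(np.arctan2(*(pin-car)[1::-1])),np.degrees(np.arctan2(*(k-car)[1::-1])), np.linalg.norm((pin-car)[:2]),np.linalg.norm((k-car)[:2]))
go(robot.sense(),[0.46,-0.33,0.27])
E
```

```text
[0.4561554  0.02082545 0.026     ] [0.53990516 0.03898544 0.082     ] [ 0.57975791 -0.00143767  0.086     ] -167.76559789476283 -45.4070826135548 0.08569602285680873 0.056765031325791894
t 0.15 pos [ 0.2451 -0.6015  0.2306] x [-0.001  0.001 -1.   ] y [ 0.377 -0.926 -0.001] yawdeg -67.84 open 1.001 F [ 0.51 -1.2   0.58]
shift tool [-0.0391 -0.1704 -0.3015]
turn [-0.     -0.      0.0015]
```

Request:
{"fn": "carry_out", "kwargs": {"plan": [[[-0.008, -0.029, -0.05], [0, 0, 0], 1], [[-0.008, -0.029, -0.05], [0, 0, 0], 1], [[-0.008, -0.029, -0.05], [0, 0, 0], 1], [[-0.008, -0.029, -0.05], [0, 0, 0], 1], [[-0.008, -0.029, -0.05], [0, 0, 0], 1]]}}

```text
time: 0.78
eef_pos: [0.423, -0.3717, 0.2714]
tool_rot: [-0.694, -0.136, 0.694, -0.136]
contact_force: [0.9, -0.8, -0.1]
opening: 1.003
```

Run:
```python
from h import *
from station import robot
go(robot.sense(),[0.46,-0.02,0.27])
snap(robot,'wrist','w1')
```

```text
t 0.78 pos [ 0.423  -0.3717  0.2714] x [-0.  0. -1.] y [ 0.377 -0.926 -0.   ] yawdeg -67.84 open 1.003 F [ 0.86 -0.79 -0.11]
shift tool [ 0.0015 -0.3117 -0.167 ]
turn [0.     0.     0.0002]
```

View pics/w1.png

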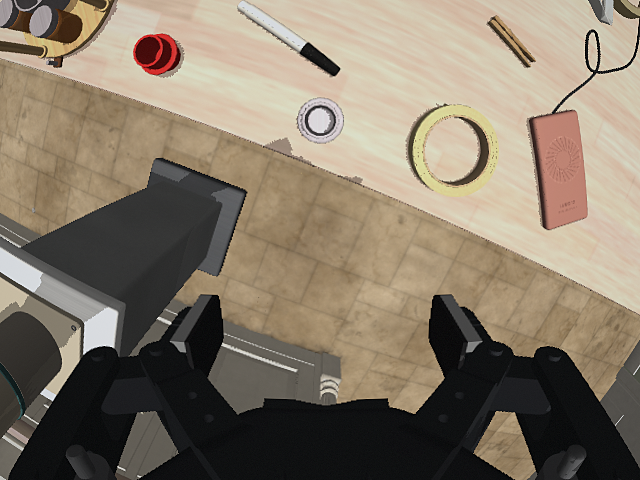

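The wrist view shows the small plain beaker at (320,120), the red one at (157,55) and the tape at (455,148). I'm moving on toward the carousel.

Request:
{"fn": "carry_out", "kwargs": {"plan": [[[0, -0.052, -0.028], [0, 0, 0], 1], [[0, -0.052, -0.028], [0, 0, 0], 1], [[0, -0.052, -0.028], [0, 0, 0], 1], [[0, -0.052, -0.028], [0, 0, 0], 1], [[0, -0.052, -0.028], [0, 0, 0], 1]]}}

```text
time: 1.45
eef_pos: [0.4536, -0.0781, 0.2714]
tool_rot: [0.694, 0.136, -0.694, 0.136]
contact_force: [1.8, -0.7, -0.9]
opening: 1.001
```

Run:
```python
from h import *
from station import robot
go(robot.sense(),[0.493,0.295,0.2])
snap(robot,'wrist','w2')
```

```text
t 1.45 pos [ 0.4536 -0.0781  0.2714] x [ 0. -0. -1.] y [ 0.377 -0.926  0.   ] yawdeg -67.85 open 1.001 F [ 1.78 -0.73 -0.85]
shift tool [ 0.0713 -0.3308 -0.1771]
turn [ 0.     -0.0004 -0.0002]
```

View pics/w2.png

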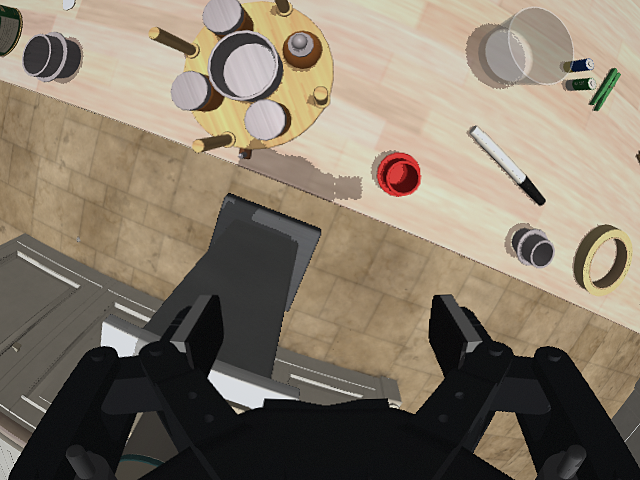

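This view shows the hub cup at (247,67), the knob jar at (301,48), the pegs, and both steel beakers (small at (533,247), medium at (45,55)). I'll take another view from nearer the medium beaker.

Request:
{"fn": "carry_out", "kwargs": {"plan": [[[0.004, -0.053, -0.02], [0, 0, 0], 1], [[0.004, -0.053, -0.02], [0, 0, 0], 1], [[0.004, -0.053, -0.02], [0, 0, 0], 1], [[0.004, -0.053, -0.02], [0, 0, 0], 1], [[0.004, -0.053, -0.02], [0, 0, 0], 1]]}}

```text
time: 2.12
eef_pos: [0.4463, 0.2046, 0.2512]
tool_rot: [0.694, 0.136, -0.694, 0.136]
contact_force: [0.3, -0.2, 0.7]
opening: 0.997
```

Run:
```python
from h import *
from station import robot
go(robot.sense(),[0.493,0.295,0.2])
snap(robot,'wrist','w3')
```

```text
t 2.12 pos [0.4463 0.2046 0.2512] x [ 0. -0. -1.] y [ 0.377 -0.926  0.   ] yawdeg -67.86 open 0.997 F [ 0.26 -0.24  0.75]
shift tool [ 0.0512 -0.0661 -0.0773]
turn [ 0.     -0.0002 -0.0003]
```

View pics/w3.png

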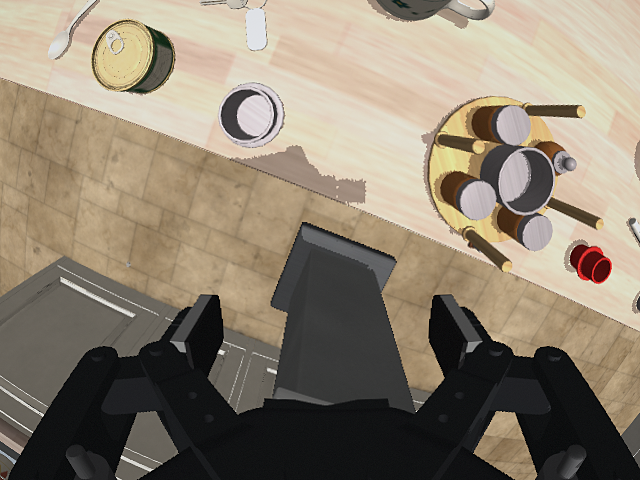

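Run:
```python
from h import *
def crop(n,x,y,w,h,k):
    im=ld(n)['image'][y:y+h,x:x+w,::-1]
    a=cv2.resize(im,None,fx=k,fy=k,interpolation=cv2.INTER_CUBIC)
    for i in range(0,w,10): cv2.line(a,(i*k,0),(i*k,6 if i%50 else 14),(0,0,255),1)
    for i in range(0,h,10): cv2.line(a,(0,i*k),(6 if i%50 else 14,i*k),(0,0,255),1)
    return a
cv2.imwrite('pics/a1.png',np.hstack([crop('w3',210,70,90,80,4),crop('w2',10,20,90,80,4)]))
cv2.imwrite('pics/a2.png',crop('w3',420,80,190,200,3))
cv2.imwrite('pics/a3.png',crop('w2',140,0,200,170,4))
cv2.imwrite('pics/a4.png',np.hstack([crop('w1',290,90,60,60,6),crop('w2',500,215,60,60,6)]))
```

```text
(no output)
```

View pics/a1.png

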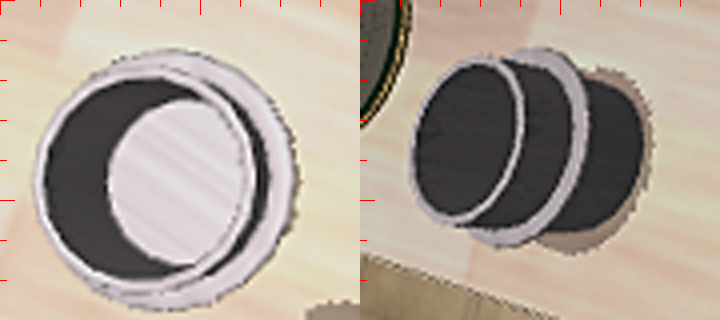

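View pics/a2.png

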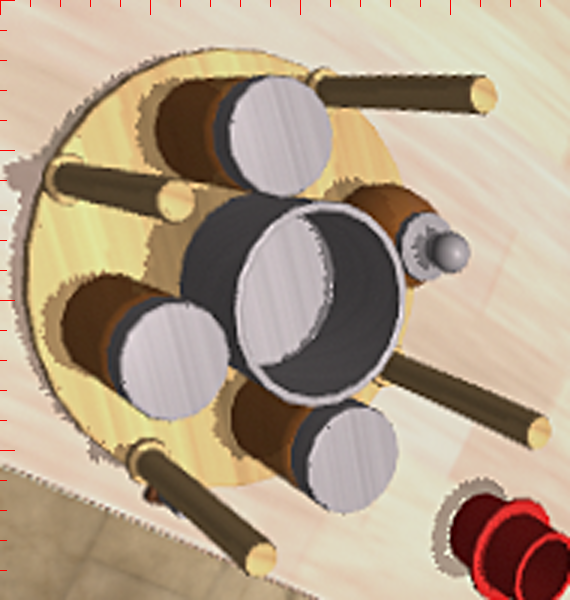

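View pics/a3.png

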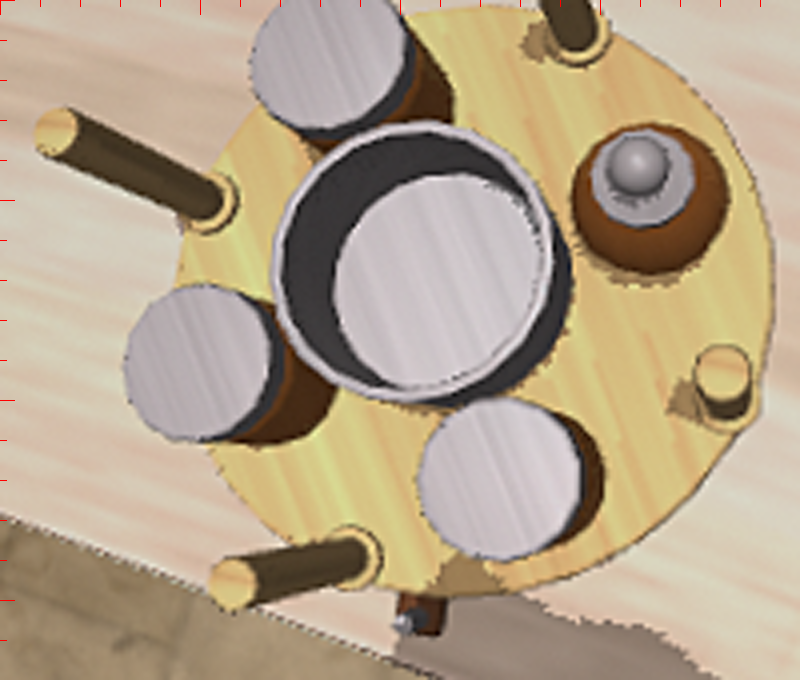

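View pics/a4.png

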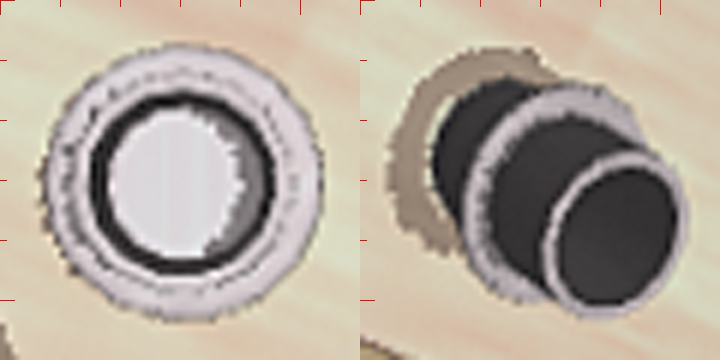

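Run:
```python
from h import *
w1,w2,w3,t,s=[ld(n) for n in ('w1','w2','w3','top0','scene0')]
T=lambda n,l:print(n,*(np.round(q,4) for q in tri(l)))
T('med',[(w3,246.3,115.3,1),(w2,36.6,55.3,1)])
print(plane(w3,246.3,115.3,.064,1),plane(w2,36.6,55.3,.064,1))
T('hub',[(w3,526.7,180.8,1),(w2,243,65.5,1)])
T('small',[(w1,320.4,120.5,1),(w2,542.7,254.1,1)])
T('pegL',[(w3,479,147.3,1),(w2,154,33.5,1)])
T('pegF',[(w3,507,266.7,1),(w2,198.75,146.3,1)])
T('pegR',[(w3,599.7,224,1),(w2,320.5,92.5,1)])
print('pegB',plane(w3,581,112,.118,1))
T('knob',[(w3,569.7,164,1),(w2,299.3,41.3,1)])
print('pin',plane(w2,241.3,155.5,.026,1))
```

```text
med [0.4962 0.3001 0.0613] [0.0001 0.0001]
[0.49624245 0.29952523 0.064     ] [0.49651645 0.29739114 0.064     ]
hub [0.545  0.0379 0.0777] [0.0001 0.0001]
small [ 0.4914 -0.3394  0.0525] [0.0001 0.0001]
pegL [0.5469 0.1147 0.116 ] [0. 0.]
pegF [0.4678 0.04   0.1156] [0.0003 0.0003]
pegR [ 0.543  -0.0384  0.117 ] [0.0003 0.0003]
pegB [0.62070645 0.03705635 0.118     ]
knob [ 0.5826 -0.0016  0.0784] [0.0002 0.0002]
pin [0.45809972 0.01883117 0.026     ]
```

Request:
{"fn": "carry_out", "kwargs": {"plan": [[[0.04, -0.023, -0.0274], [0, 0, 0], 1], [[0.04, -0.023, -0.0274], [0, 0, 0], 1], [[0.04, -0.023, -0.0274], [0, 0, 0], 1], [[0, 0, 0], [-0.186, 0, 0], 1], [[0, 0, 0], [-0.186, 0, 0], 1]]}}

```text
time: 2.8
eef_pos: [0.4961, 0.2978, 0.1298]
tool_rot: [-0.655, -0.264, 0.657, -0.264]
contact_force: [-0.7, -0.2, 0.7]
opening: 0.998
```

Run:
```python
from h import *
from station import robot
s=robot.sense();print(s['joint_pos'].round(2))
go(s,[0.4963,0.2995,0.042],np.radians(-46.5))
snap(robot,'wrist','w4')
```

```text
[-0.45  0.66 -0.22  1.81  0.21  0.69 -1.59]
t 2.8 pos [0.4961 0.2978 0.1298] x [-0.002 -0.001 -1.   ] y [ 0.693 -0.721 -0.   ] yawdeg -46.13 open 0.998 F [-0.74 -0.19  0.65]
shift tool [ 0.0878 -0.0011 -0.0015]
turn [0.0065 0.0024 0.0004]
```

View pics/w4.png

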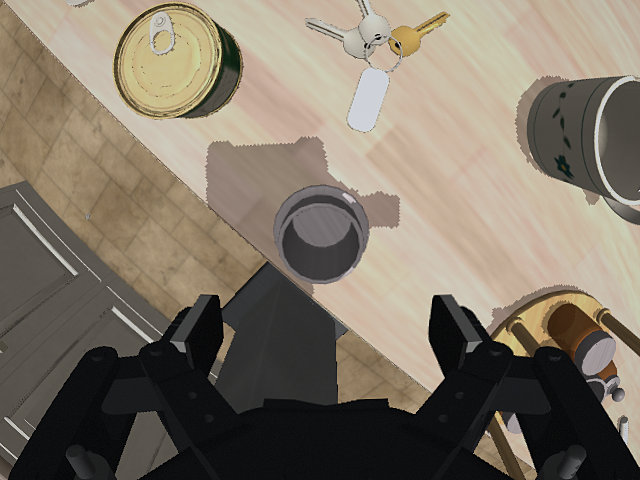

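Run:
```python
from h import *
w3,w4=ld('w3'),ld('w4')
a=cv2.resize(w4['image'][170:300,260:390,::-1],None,fx=5,fy=5,interpolation=cv2.INTER_CUBIC);cv2.imwrite('pics/a5.png',a)
for v in (236,240,244): print(plane(w4,321.5,v,.064,1),tri([(w3,246.3,115.3,1),(w4,321.5,v,1)]))
```

```text
[0.50114266 0.30490512 0.064     ] (array([0.49639204, 0.30208878, 0.04898336]), [np.float64(0.0011795607989573168), np.float64(0.00117956079895733)])
[0.49934859 0.30319795 0.064     ] (array([0.49624617, 0.30124051, 0.05415959]), [np.float64(0.0006733143976580243), np.float64(0.0006733143976580387)])
[0.49754135 0.30147851 0.064     ] (array([0.49611238, 0.30042651, 0.05917168]), [np.float64(0.00018701319340841052), np.float64(0.00018701319340840199)])
```

View pics/a5.png

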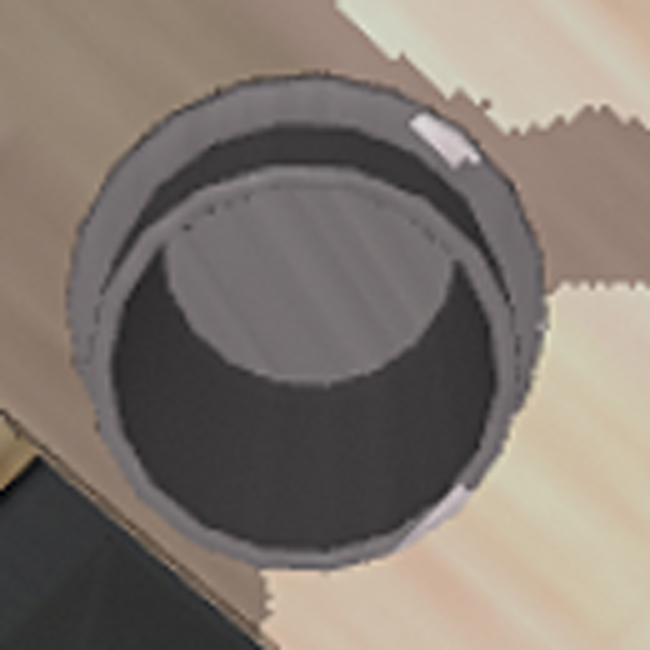

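The medium rim is at (321,243.5). I'll descend with a small correction and close above the collar.

Request:
{"fn": "carry_out", "kwargs": {"plan": [[[0.04, -0.0015, -0.0024], [0, 0, 0], 1], [[0.044, 0, 0], [0, 0, 0], 1], [[0, 0, 0], [0, 0, 0], 0.4], [[0, 0, 0], [0, 0, 0], 0.4]]}}

```text
time: 3.35
eef_pos: [0.4979, 0.3012, 0.0484]
tool_rot: [0.658, 0.262, -0.656, 0.261]
contact_force: [0.4, 1.1, 0.4]
opening: 0.703
```

Run:
```python
from h import *
from station import robot
s=robot.sense()
go(s,[0.4968,0.3005,0.042],np.radians(-46.5))
snap(robot,'wrist','w5');snap(robot,'scene','s5')
c=ld('s5')['image'][190:270,170:270,::-1]
cv2.imwrite('pics/s5c.png',cv2.resize(c,None,fx=6,fy=6,interpolation=cv2.INTER_CUBIC))
```

```text
t 3.35 pos [0.4979 0.3012 0.0484] x [ 0.001  0.001 -1.   ] y [ 0.687 -0.726  0.   ] yawdeg -46.59 open 0.703 F [0.39 1.07 0.38]
shift tool [ 0.0064 -0.0003  0.0013]
turn [-0.0016 -0.0015 -0.0003]
```

View pics/w5.png

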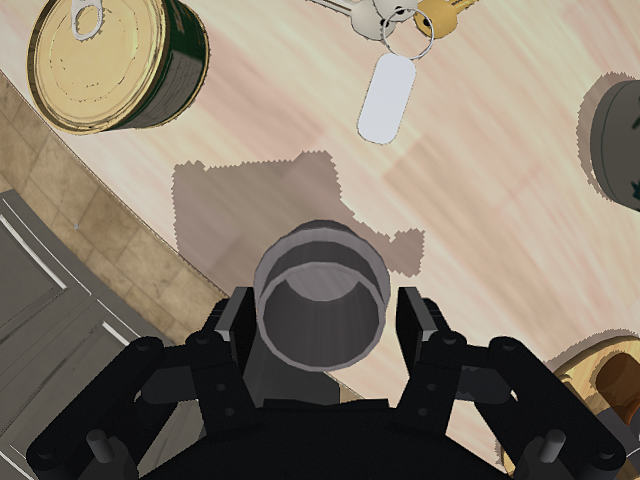

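View pics/s5c.png

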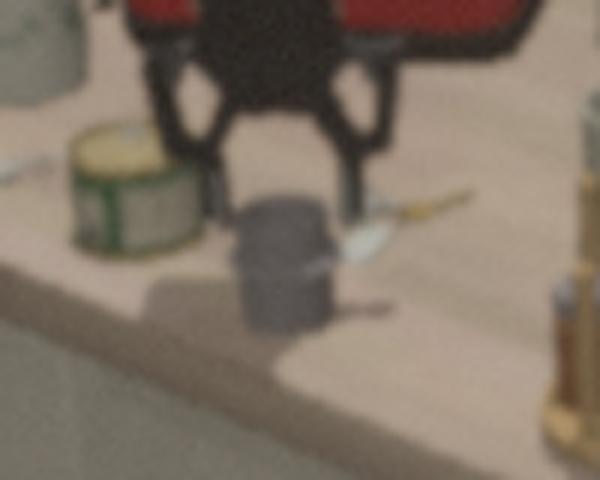

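The fingers straddle the beaker, centred at about (321,315), with their tips above the collar. I'm lowering 5 mm and closing.

Request:
{"fn": "carry_out", "kwargs": {"plan": [[[0.005, 0, 0.001], [0, 0, 0], 0.4], [[0, 0, 0], [0, 0, 0], -0.3], [[0, 0, 0], [0, 0, 0], -0.6], [[0, 0, 0], [0, 0, 0], -0.6]]}}

```text
time: 3.95
eef_pos: [0.4967, 0.3004, 0.0433]
tool_rot: [0.657, 0.262, -0.657, 0.262]
contact_force: [-1.3, -0.5, 5.1]
opening: 0.572
```

Run:
```python
from h import *
from station import robot
s=robot.sense()
go(s,[0.4968,0.3005,0.1828],np.radians(-46.5))
snap(robot,'wrist','w6')
```

```text
t 3.95 pos [0.4967 0.3004 0.0433] x [ 0.001  0.    -1.   ] y [ 0.688 -0.726  0.   ] yawdeg -46.53 open 0.572 F [-1.26 -0.54  5.12]
shift tool [-1.395e-01  1.000e-04 -3.000e-04]
turn [-0.0006 -0.0009 -0.0004]
```

View pics/w6.png

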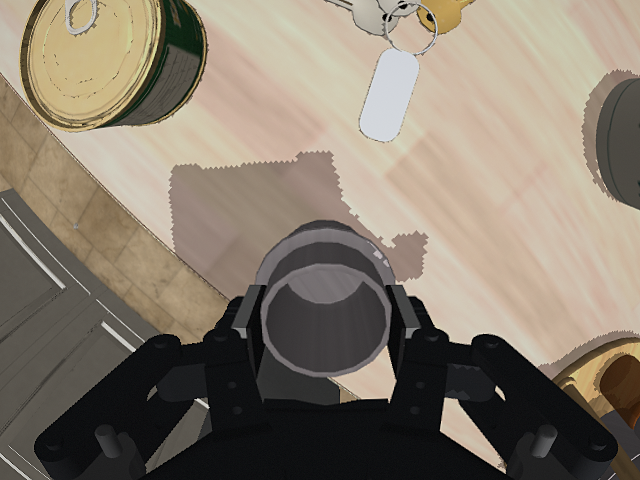

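Request:
{"fn": "carry_out", "kwargs": {"plan": [[[0, 0, 0], [0, 0, 0], -0.6], [[-0.02, 0, 0], [0, 0, 0], -0.6], [[-0.04, 0, 0], [0, 0, 0], -0.6], [[-0.04, 0, 0], [0, 0, 0], -0.6], [[-0.04, 0, 0], [0, 0, 0], -0.6]]}}

```text
time: 4.62
eef_pos: [0.4962, 0.3001, 0.1837]
tool_rot: [-0.657, -0.262, 0.657, -0.262]
contact_force: [0.3, 0.3, 0.1]
opening: 0.576
```

Run:
```python
from h import *
from station import robot
s=robot.sense()
go(s,[0.545,0.038,0.184],np.radians(-46.5))
snap(robot,'wrist','w7');snap(robot,'scene','s7')
a=cv2.resize(ld('w7')['image'][190:400,210:430,::-1],None,fx=2,fy=2)
c=ld('s7')['image'][170:270,170:320,::-1]
b=cv2.resize(c,None,fx=3,fy=4.2,interpolation=cv2.INTER_CUBIC)
cv2.imwrite('pics/w7c.png',np.hstack([a,cv2.resize(b,(350,420))]))
```

```text
t 4.62 pos [0.4962 0.3001 0.1837] x [-0. -0. -1.] y [ 0.688 -0.726  0.   ] yawdeg -46.53 open 0.576 F [0.31 0.29 0.07]
shift tool [-0.0003  0.2238  0.1449]
turn [-0.0005  0.0002 -0.    ]
```

View pics/w7c.png

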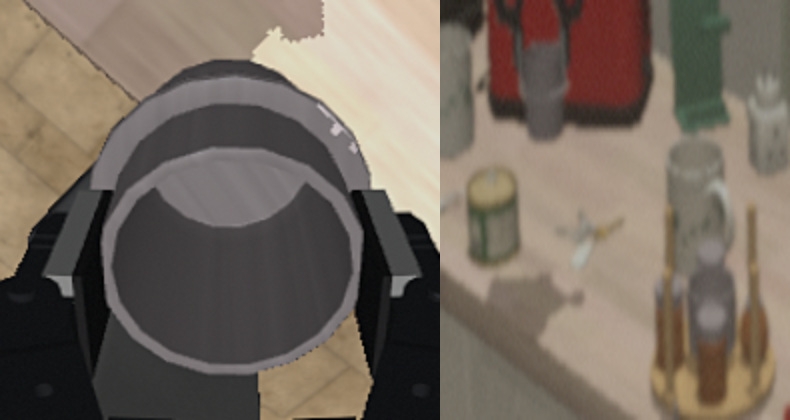

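Run:
```python
from h import *
w7=ld('w7')
for dv in (-2,0,2):print(plane(w7,326.2,320.5+dv,.2044,1), plane(w7,326.2,320.5+dv,.2020,1))
```

```text
[0.49973485 0.30215285 0.2044    ] [0.49870848 0.30117606 0.202     ]
[0.49909475 0.30154727 0.2044    ] [0.49805569 0.30055847 0.202     ]
[0.49845052 0.30093778 0.2044    ] [0.49739868 0.2999369  0.202     ]
```

Request:
{"fn": "carry_out", "kwargs": {"plan": [[[0, 0.0447, 0.0292], [0, 0, 0], -0.6], [[0, 0.0447, 0.0292], [0, 0, 0], -0.6], [[0, 0.0447, 0.0292], [0, 0, 0], -0.6], [[0, 0.0447, 0.0292], [0, 0, 0], -0.6], [[0, 0.0447, 0.0292], [0, 0, 0], -0.6]]}}

```text
time: 5.35
eef_pos: [0.5438, 0.0359, 0.1817]
tool_rot: [-0.656, -0.262, 0.657, -0.262]
contact_force: [0.2, -0.2, -0.8]
opening: 0.579
```

Request:
{"fn": "carry_out", "kwargs": {"plan": [[[0, 0, 0], [0, 0, 0], -0.6]]}}

```text
time: 5.48
eef_pos: [0.5441, 0.0311, 0.1814]
tool_rot: [-0.657, -0.258, 0.659, -0.26]
contact_force: [0.5, -0.5, -0.2]
opening: 0.576
```

Run:
```python
from h import *
from station import robot
s=robot.sense()
go(s,[0.544,0.0375,0.184],np.radians(-46.5))
snap(robot,'wrist','w8');snap(robot,'scene','s8');snap(robot,'top','t8')
cv2.imwrite('pics/s8c.png',np.hstack([cv2.resize(ld('s8')['image'][170:280,240:330,::-1],(480,580),interpolation=cv2.INTER_CUBIC)]))
```

```text
t 5.47 pos [0.5441 0.0311 0.1814] x [-0.002 -0.004 -1.   ] y [ 0.681 -0.732  0.002] yawdeg -47.06 open 0.576 F [ 0.5  -0.49 -0.24]
shift tool [-0.0027 -0.0048 -0.0042]
turn [-0.0098  0.0035 -0.0016]
```

View pics/w8.png

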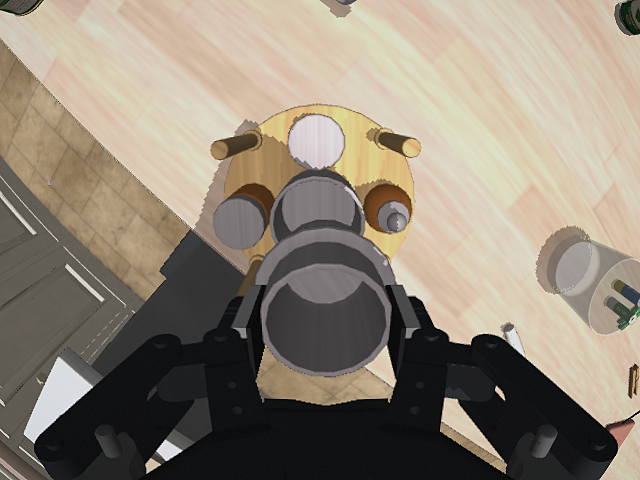

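View pics/s8c.png

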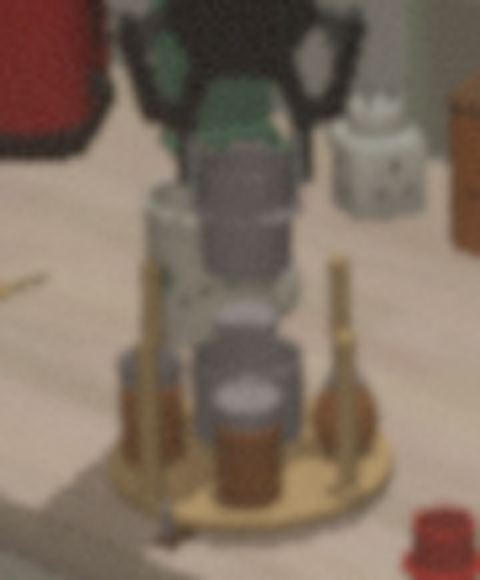

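Request:
{"fn": "carry_out", "kwargs": {"plan": [[[0, 0, 0], [0, 0, 0], -0.6], [[0, 0, 0], [0, 0, 0], -0.6]]}}

```text
time: 5.88
eef_pos: [0.544, 0.039, 0.1823]
tool_rot: [0.657, 0.263, -0.656, 0.263]
contact_force: [0.2, 0.3, -1.4]
opening: 0.573
```

Run:
```python
from h import *
from station import robot
s=robot.sense()
go(s,[0.544,0.0375,0.184],np.radians(-46.5))
c=snap(robot,'wrist','w9')
print(proj(c,[0.545,.038,.0785],1))
cv2.imwrite('pics/w9c.png',cv2.resize(c['image'][90:390,200:440,::-1],None,fx=2,fy=2))
```

```text
t 5.88 pos [0.544  0.039  0.1823] x [-0.  0. -1.] y [ 0.69  -0.724 -0.   ] yawdeg -46.39 open 0.573 F [ 0.24  0.28 -1.42]
shift tool [-0.0017  0.0011  0.0011]
turn [ 0.0019 -0.0002  0.0003]
[326.61314073 231.19457108]
```

View pics/w9c.png

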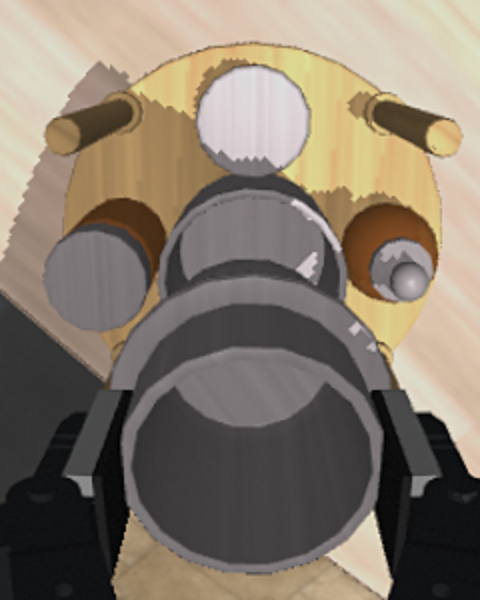

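Request:
{"fn": "carry_out", "kwargs": {"plan": [[[0.025, 0, 0], [0, 0, 0], -0.6], [[0.028, 0, 0], [0, 0, 0], -0.6], [[0, 0, 0], [0, 0, 0], -0.6], [[0, 0, 0], [0, 0, 0], -0.6]]}}

```text
time: 6.42
eef_pos: [0.5448, 0.0381, 0.1301]
tool_rot: [0.657, 0.262, -0.656, 0.262]
contact_force: [-0.2, -0.2, -0.9]
opening: 0.573
```

Run:
```python
from h import *
from station import robot
s=robot.sense()
go(s,[0.544,0.0375,0.089],np.radians(-46.5))
c=snap(robot,'wrist','w10')
print(proj(c,[0.545,.038,.0785],1))
d=snap(robot,'scene','s10')
cv2.imwrite('pics/w10c.png',np.hstack([cv2.resize(c['image'][90:390,200:440,::-1],(464,580)),cv2.resize(d['image'][190:280,250:320,::-1],(336,580),interpolation=cv2.INTER_CUBIC)]))
```

```text
t 6.42 pos [0.5448 0.0381 0.1301] x [ 0.001  0.    -1.   ] y [ 0.688 -0.725  0.001] yawdeg -46.5 open 0.573 F [-0.16 -0.21 -0.94]
shift tool [ 0.0411 -0.0001  0.001 ]
turn [ 0.     -0.001  -0.0006]
[324.58564053 258.59403984]
```

View pics/w10c.png

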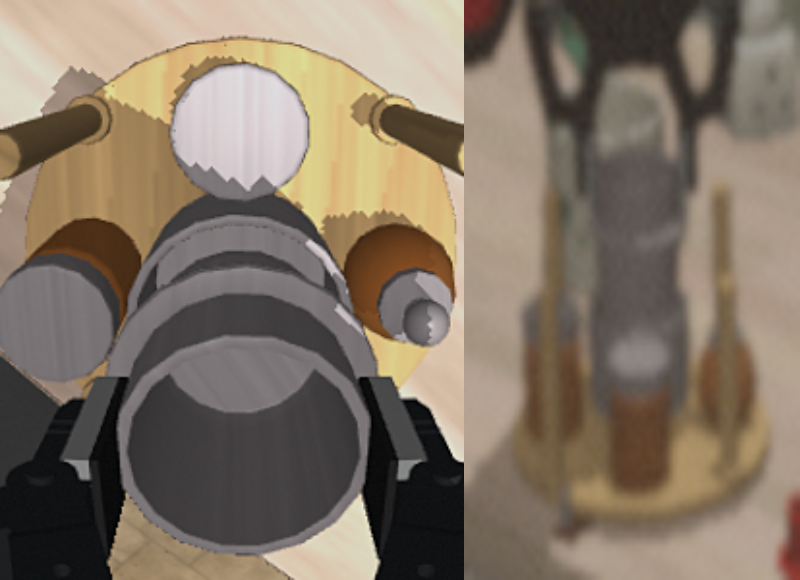

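Hub rim and beaker are lined up, both centred at column ~325. Lowering in steps.

Request:
{"fn": "carry_out", "kwargs": {"plan": [[[0.01, 0, 0.0006], [0, 0, 0], -0.6], [[0.01, 0, 0], [0, 0, 0], -0.6], [[0, 0, 0], [0, 0, 0], -0.6]]}}

```text
time: 6.9
eef_pos: [0.5429, 0.0371, 0.1083]
tool_rot: [-0.656, -0.262, 0.658, -0.262]
contact_force: [-0.1, -0.1, -0.9]
opening: 0.57
```

Request:
{"fn": "carry_out", "kwargs": {"plan": [[[0.008, 0, 0], [0, 0, 0], -0.6], [[0.008, 0, 0], [0, 0, 0], -0.6], [[0.002, 0, 0], [0, 0, 0], -0.6]]}}

```text
time: 7.28
eef_pos: [0.5433, 0.0372, 0.0906]
tool_rot: [-0.656, -0.262, 0.657, -0.262]
contact_force: [-0.4, 0.3, -0.3]
opening: 0.575
```

Run:
```python
from h import *
from station import robot
s=robot.sense()
go(s,[0.544,0.0375,0.089],np.radians(-46.5))
c=snap(robot,'wrist','w11')
d=snap(robot,'scene','s11')
cv2.imwrite('pics/w11c.png',np.hstack([cv2.resize(c['image'][90:390,200:440,::-1],(464,580)),cv2.resize(d['image'][190:280,250:320,::-1],(336,580),interpolation=cv2.INTER_CUBIC)]))
```

```text
t 7.28 pos [0.5433 0.0372 0.0906] x [-0.001 -0.    -1.   ] y [ 0.688 -0.726 -0.001] yawdeg -46.53 open 0.575 F [-0.4   0.28 -0.35]
shift tool [ 0.0016  0.0003 -0.0007]
turn [-0.0005  0.001   0.0008]
```

View pics/w11c.png

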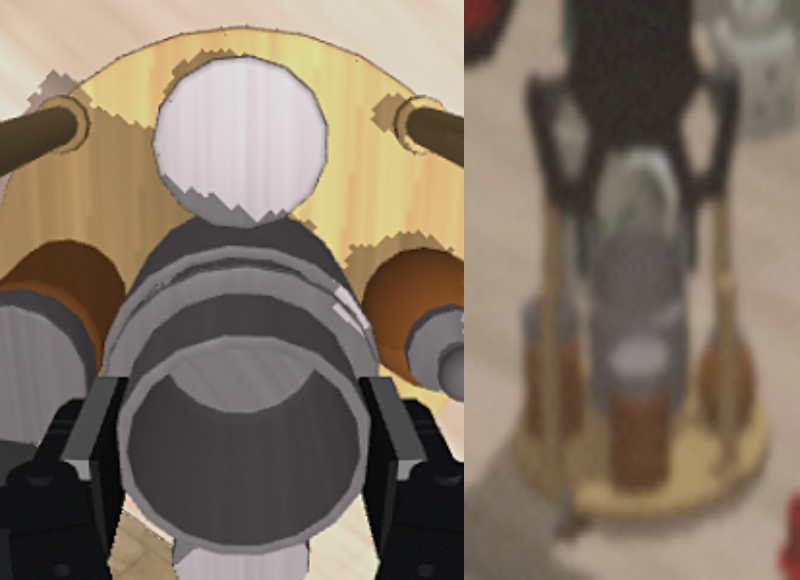

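Nearly seated, with a concentric thin gap left. One more 2 mm, then release and back off upward.

Request:
{"fn": "carry_out", "kwargs": {"plan": [[[0.0025, 0, 0], [0, 0, 0], -0.6], [[0, 0, 0], [0, 0, 0], -0.6]]}}

```text
time: 7.62
eef_pos: [0.5442, 0.0374, 0.0894]
tool_rot: [0.657, 0.262, -0.656, 0.262]
contact_force: [-1.0, 0.5, 3.1]
opening: 0.577
```

Request:
{"fn": "carry_out", "kwargs": {"plan": [[[0, 0, 0], [0, 0, 0], 0.3], [[0, 0, 0], [0, 0, 0], 0.5], [[-0.002, 0, 0], [0, 0, 0], 0.5]]}}

```text
time: 8.0
eef_pos: [0.5436, 0.0372, 0.0907]
tool_rot: [-0.657, -0.262, 0.657, -0.262]
contact_force: [0.4, -0.2, 0.7]
opening: 0.749
```

Run:
```python
from h import *
from station import robot
s=robot.sense()
go(s,[0.544,0.0375,0.089],np.radians(-46.5))
c=snap(robot,'wrist','w12')
cv2.imwrite('pics/w12c.png',np.hstack([cv2.resize(c['image'][90:390,200:440,::-1],(464,580))]))
```

```text
t 8.0 pos [0.5436 0.0372 0.0907] x [-0. -0. -1.] y [ 0.688 -0.726 -0.   ] yawdeg -46.53 open 0.749 F [ 0.42 -0.25  0.67]
shift tool [ 0.0017  0.     -0.0005]
turn [-0.0005  0.0003  0.0002]
```

View pics/w12c.png

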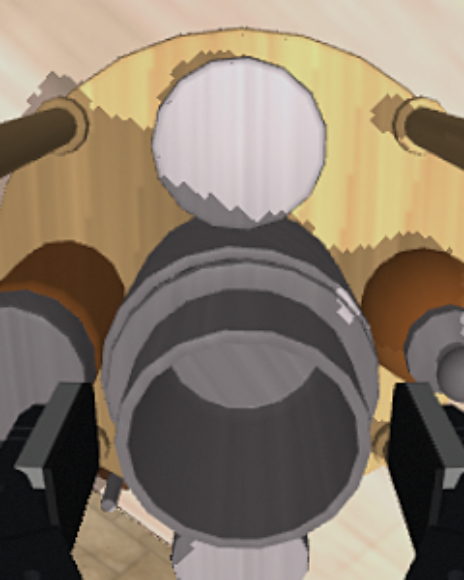

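The medium beaker is seated, its collar concentric on the cup rim, and the fingers are clear. I'll retract and head to the small one.

Request:
{"fn": "carry_out", "kwargs": {"plan": [[[-0.02, 0, 0], [0, 0, 0], 0.5], [[-0.03, 0, 0], [0, 0, 0], 0.5], [[-0.04, 0, 0], [0, 0, 0], 0.5], [[-0.03, 0, 0], [0, 0, 0], 0.5], [[0, 0.04, 0.025], [0, 0, 0], 0.7]]}}

```text
time: 8.68
eef_pos: [0.5525, -0.0031, 0.2131]
tool_rot: [0.657, 0.266, -0.654, 0.265]
contact_force: [-1.7, -0.7, 0.4]
opening: 0.849
```

Run:
```python
from h import *
from station import robot
s=robot.sense()
go(s,[0.4914,-0.3394,0.13],np.radians(-46.5))
```

```text
t 8.68 pos [ 0.5525 -0.0031  0.2131] x [ 0.003  0.004 -1.   ] y [ 0.696 -0.718 -0.001] yawdeg -45.88 open 0.849 F [-1.7  -0.69  0.37]
shift tool [0.0817 0.1989 0.2784]
turn [ 0.0109 -0.0046  0.0006]
```

Request:
{"fn": "carry_out", "kwargs": {"plan": [[[0, 0.034, 0.047], [0, 0, 0], 0.7], [[0, 0.034, 0.047], [0, 0, 0], 0.7], [[0, 0.034, 0.047], [0, 0, 0], 0.7], [[0, 0.034, 0.047], [0, 0, 0], 0.7], [[0, 0.034, 0.047], [0, 0, 0], 0.7]]}}

```text
time: 9.3
eef_pos: [0.4991, -0.2958, 0.211]
tool_rot: [0.657, 0.262, -0.657, 0.262]
contact_force: [0.8, -0.6, 0.2]
opening: 0.849
```

Request:
{"fn": "carry_out", "kwargs": {"plan": [[[0.03, 0.01, 0.02], [0, 0, 0], 0.5], [[0.03, 0.01, 0.015], [0, 0, 0], 0.4], [[0, 0, 0], [0, 0, 0], 0.4], [[0, 0, 0], [0, 0, 0], 0.4]]}}

```text
time: 9.8
eef_pos: [0.489, -0.3317, 0.1517]
tool_rot: [0.657, 0.262, -0.656, 0.262]
contact_force: [0.6, -0.1, 0.3]
opening: 0.698
```

Run:
```python
from h import *
from station import robot
s=robot.sense();print(s['joint_pos'].round(2))
go(s,[0.4914,-0.3394,0.13],np.radians(-46.5))
c=snap(robot,'wrist','w13')
print(proj(c,[0.4914,-.3394,.0525],1))
```

```text
[ 0.7   0.65 -0.24  1.76  0.21  0.76 -0.46]
t 9.8 pos [ 0.489  -0.3317  0.1517] x [ 0.001  0.    -1.   ] y [ 0.689 -0.725  0.001] yawdeg -46.46 open 0.698 F [ 0.61 -0.07  0.33]
shift tool [0.0217 0.0072 0.0036]
turn [ 0.0007 -0.0013 -0.0008]
[334.98064345 238.29667254]
```

View pics/w13.png

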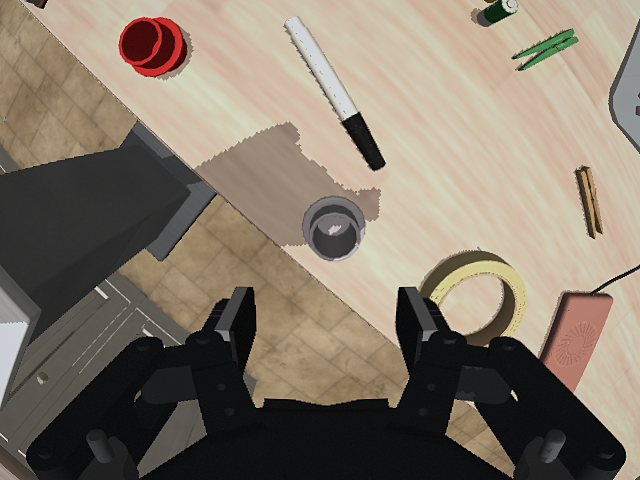

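The small plain beaker's rim is at (334.5,238), as predicted; the tape is clear at (475,295). Descending.

Request:
{"fn": "carry_out", "kwargs": {"plan": [[[0.035, 0.0065, 0.0041], [0, 0, 0], 0.4], [[0.045, 0, 0], [0, 0, 0], 0.4], [[0.035, 0, 0], [0, 0, 0], 0.4], [[0, 0, 0], [0, 0, 0], 0.2]]}}

```text
time: 10.35
eef_pos: [0.4891, -0.3383, 0.0349]
tool_rot: [-0.656, -0.264, 0.657, -0.261]
contact_force: [0.0, -0.5, -0.1]
opening: 0.6
```

Run:
```python
from h import *
from station import robot
s=robot.sense()
go(s,[0.4905,-0.3392,0.0345],np.radians(-46.5))
c=snap(robot,'wrist','w14')
print(proj(c,[0.4914,-.3394,.0525],1))
```

```text
t 10.35 pos [ 0.4891 -0.3383  0.0349] x [-0.003  0.002 -1.   ] y [ 0.689 -0.724 -0.003] yawdeg -46.42 open 0.6 F [ 0.03 -0.46 -0.1 ]
shift tool [ 0.0004  0.0017 -0.0004]
turn [0.0014 0.0004 0.0034]
[329.77449137 321.29371711]
```

View pics/w14.png

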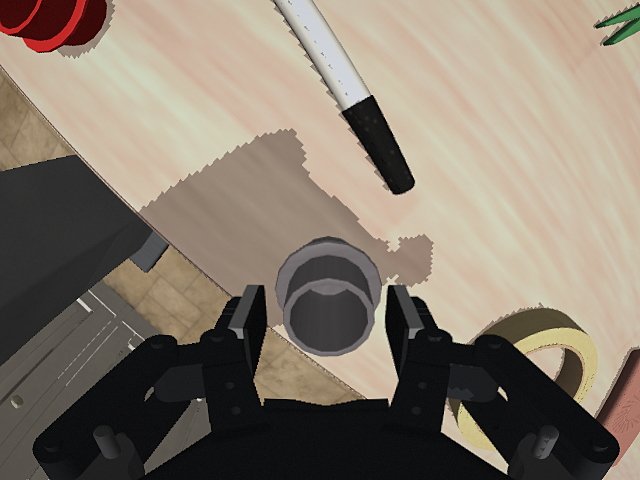

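Request:
{"fn": "carry_out", "kwargs": {"plan": [[[0, 0.001, -0.0005], [0, 0, 0], -0.2], [[0, 0, 0], [0, 0, 0], -0.8], [[0, 0, 0], [0, 0, 0], -0.8], [[0, 0, 0], [0, 0, 0], -0.8]]}}

```text
time: 10.9
eef_pos: [0.492, -0.3409, 0.0383]
tool_rot: [0.658, 0.261, -0.656, 0.263]
contact_force: [-1.3, 1.7, 7.1]
opening: 0.393
```

Run:
```python
from h import *
from station import robot
s=robot.sense()
go(s,[0.4905,-0.3392,0.19],np.radians(-46.5))
c=snap(robot,'wrist','w15')
cv2.imwrite('pics/w15c.png',cv2.resize(c['image'][200:400,200:440,::-1],None,fx=2.5,fy=2.5))
```

```text
t 10.9 pos [ 0.492  -0.3409  0.0383] x [ 0.003 -0.002 -1.   ] y [ 0.688 -0.726  0.003] yawdeg -46.51 open 0.393 F [-1.29  1.73  7.07]
shift tool [-0.1517 -0.0017 -0.0003]
turn [-0.0002 -0.0013 -0.0034]
```

View pics/w15c.png

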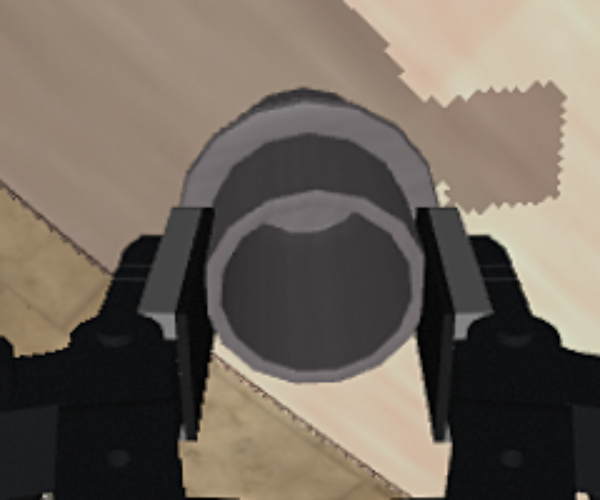

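Request:
{"fn": "carry_out", "kwargs": {"plan": [[[-0.01, 0, 0], [0, 0, 0], -0.8], [[-0.04, 0, 0], [0, 0, 0], -0.8], [[-0.05, 0, 0], [0, 0, 0], -0.8], [[-0.05, 0, 0], [0, 0, 0], -0.8], [[0, 0, 0], [0, 0, 0], -0.8]]}}

```text
time: 11.58
eef_pos: [0.4934, -0.3423, 0.1914]
tool_rot: [0.659, 0.259, -0.655, 0.265]
contact_force: [0.5, -0.1, -0.4]
opening: 0.398
```

Run:
```python
from h import *
from station import robot
s=robot.sense()
go(s,[0.544,0.0375,0.19],np.radians(-46.5))
c=snap(robot,'wrist','w16')
d=snap(robot,'scene','s16')
cv2.imwrite('pics/w16c.png',np.hstack([cv2.resize(c['image'][200:400,220:420,::-1],(480,480)),cv2.resize(d['image'][190:290,330:410,::-1],(320,480),interpolation=cv2.INTER_CUBIC)]))
```

```text
t 11.57 pos [ 0.4934 -0.3423  0.1914] x [ 0.009 -0.006 -1.   ] y [ 0.688 -0.726  0.01 ] yawdeg -46.55 open 0.398 F [ 0.54 -0.07 -0.41]
shift tool [-0.0004 -0.2409 -0.2979]
turn [-0.0008 -0.0025 -0.0104]
```

View pics/w16c.png

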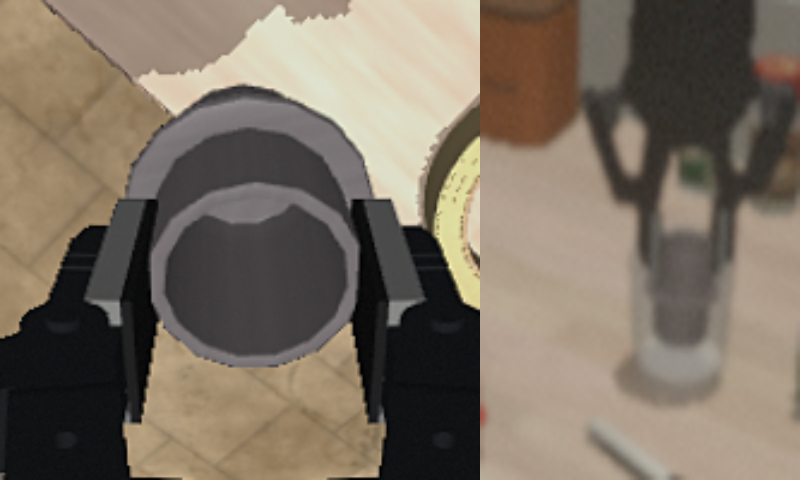

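Request:
{"fn": "carry_out", "kwargs": {"plan": [[[0, -0.036, -0.0446], [0, 0, 0], -0.8], [[0, -0.036, -0.0446], [0, 0, 0], -0.8], [[0, -0.036, -0.0446], [0, 0, 0], -0.8], [[0, -0.036, -0.0446], [0, 0, 0], -0.8], [[0, -0.03, -0.037], [0, 0, 0], -0.8]]}}

```text
time: 12.3
eef_pos: [0.526, -0.0635, 0.1845]
tool_rot: [-0.656, -0.263, 0.657, -0.262]
contact_force: [0.6, -0.4, -1.7]
opening: 0.395
```

Request:
{"fn": "carry_out", "kwargs": {"plan": [[[0, 0, 0], [0, 0, 0], -0.8], [[0, 0, 0], [0, 0, 0], -0.8], [[0, 0, 0], [0, 0, 0], -0.8]]}}

```text
time: 12.68
eef_pos: [0.5264, -0.068, 0.1852]
tool_rot: [-0.657, -0.261, 0.658, -0.261]
contact_force: [-1.1, 0.2, -0.2]
opening: 0.399
```

Run:
```python
from h import *
from station import robot
s=robot.sense()
go(s,[0.544,0.0375,0.19],np.radians(-46.5))
c=snap(robot,'wrist','w17')
print(plane(ld('w16'),325.8,314.6,.2071,1),plane(ld('w16'),325.8,314.6,.205,1))
print(proj(c,[0.545,.038,.1065],1))
```

```text
t 12.68 pos [ 0.5264 -0.068   0.1852] x [-0.002 -0.001 -1.   ] y [ 0.686 -0.728 -0.   ] yawdeg -46.69 open 0.399 F [-1.06  0.18 -0.24]
shift tool [-0.0049 -0.0647 -0.0851]
turn [-0.0032  0.0016  0.0005]
[ 0.49586663 -0.34084547  0.2071    ] [ 0.49500821 -0.34168836  0.205     ]
[216.60748731 105.9060473 ]
```

View pics/w17.png

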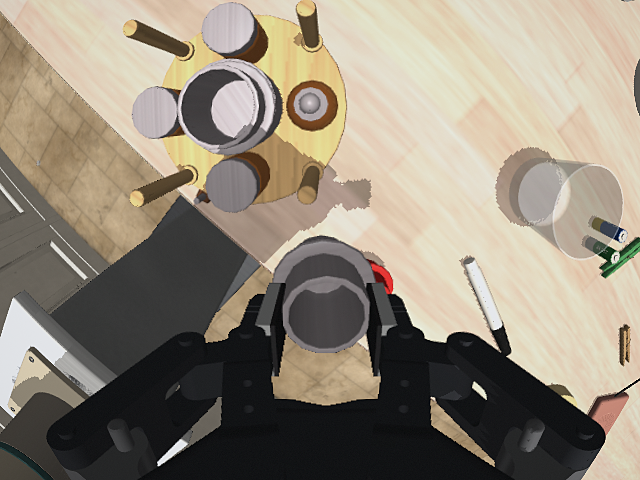

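Run:
```python
from h import *
c=ld('w17')
cv2.imwrite('pics/w17c.png',cv2.resize(c['image'][40:180,150:310,::-1],None,fx=4,fy=4,interpolation=cv2.INTER_CUBIC))
for u in (218,219): print(plane(c,u,106,.1075,1))
```

```text
[0.54568448 0.03703658 0.1075    ]
[0.54608516 0.03655153 0.1075    ]
```

View pics/w17c.png

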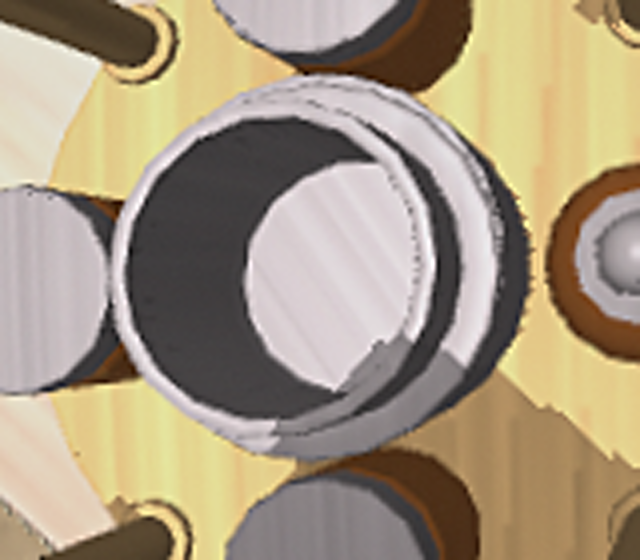

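Request:
{"fn": "carry_out", "kwargs": {"plan": [[[-0.003, -0.0321, -0.042], [0, 0, 0], -0.8], [[-0.002, -0.032, -0.042], [0, 0, 0], -0.8], [[0, 0, 0], [0, 0, 0], -0.8], [[0, 0, 0], [0, 0, 0], -0.8], [[0, 0, 0], [0, 0, 0], -0.8]]}}

```text
time: 13.35
eef_pos: [0.5437, 0.0359, 0.1906]
tool_rot: [-0.657, -0.261, 0.658, -0.261]
contact_force: [0.2, -0.4, -2.0]
opening: 0.39
```

Run:
```python
from h import *
from station import robot
s=robot.sense()
go(s,[0.5435,0.0362,0.19],np.radians(-46.5))
c=snap(robot,'wrist','w18')
print(proj(c,[0.545,.0365,.1075],1), plane(ld('w17'),218.6,108.4,.1075,1))
cv2.imwrite('pics/w18c.png',cv2.resize(c['image'][130:370,200:450,::-1],None,fx=2.4,fy=2.4))
```

```text
t 13.35 pos [0.5437 0.0359 0.1906] x [-0.001 -0.001 -1.   ] y [ 0.686 -0.728  0.   ] yawdeg -46.71 open 0.39 F [ 0.21 -0.41 -2.04]
shift tool [ 0.0006 -0.0004 -0.    ]
turn [-0.0037  0.0012 -0.0004]
[325.00761563 238.51485322] [0.54484093 0.03577126 0.1075    ]
```

View pics/w18c.png

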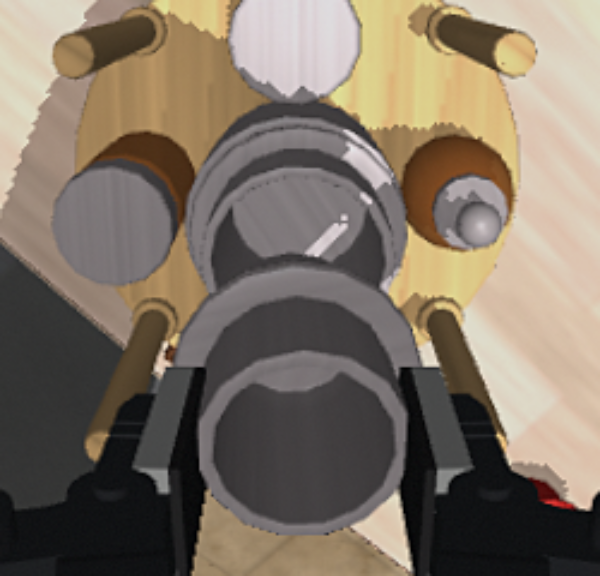

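Request:
{"fn": "carry_out", "kwargs": {"plan": [[[0.02, -0.001, 0], [0, 0, 0], -0.8], [[0.018, 0, 0], [0, 0, 0], -0.8], [[0, 0, 0], [0, 0, 0], -0.8], [[0, 0, 0], [0, 0, 0], -0.8]]}}

```text
time: 13.9
eef_pos: [0.5437, 0.0384, 0.1533]
tool_rot: [0.657, 0.261, -0.657, 0.262]
contact_force: [0.4, -0.5, 0.2]
opening: 0.398
```

Run:
```python
from h import *
from station import robot
s=robot.sense()
go(s,[0.5435,0.0362,0.1225],np.radians(-46.5))
c=snap(robot,'wrist','w19')
print(proj(c,[0.545,.0365,.1075],1))
cv2.imwrite('pics/w19c.png',cv2.resize(c['image'][130:370,200:450,::-1],None,fx=2.4,fy=2.4))
```

```text
t 13.9 pos [0.5437 0.0384 0.1533] x [ 0.001 -0.    -1.   ] y [ 0.687 -0.726  0.001] yawdeg -46.59 open 0.398 F [ 0.42 -0.45  0.23]
shift tool [0.0308 0.0015 0.0017]
turn [-0.0015 -0.0005 -0.0006]
[328.34811265 263.06487299]
```

View pics/w19c.png

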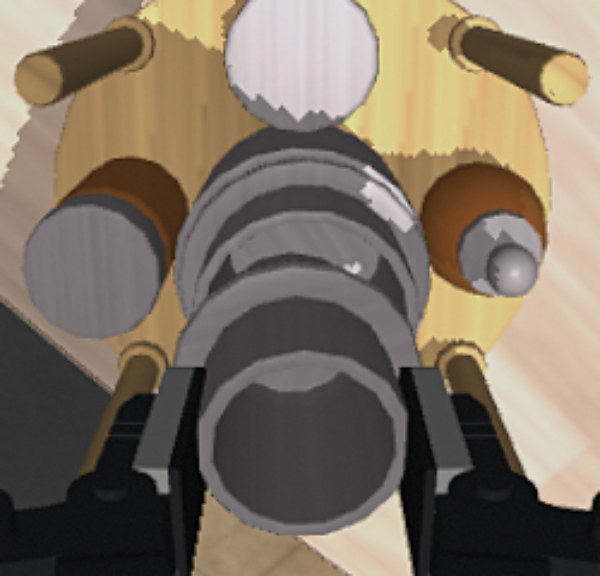

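Request:
{"fn": "carry_out", "kwargs": {"plan": [[[0.008, 0, 0.001], [0, 0, 0], -0.8], [[0.008, 0, 0], [0, 0, 0], -0.8], [[0, 0, 0], [0, 0, 0], -0.8]]}}

```text
time: 14.32
eef_pos: [0.5419, 0.0382, 0.136]
tool_rot: [-0.656, -0.262, 0.657, -0.262]
contact_force: [-0.8, -0.0, -1.2]
opening: 0.394
```

Request:
{"fn": "carry_out", "kwargs": {"plan": [[[0.007, 0, 0], [0, 0, 0], -0.8], [[0.006, 0, 0], [0, 0, 0], -0.8], [[0, 0, 0], [0, 0, 0], -0.8]]}}

```text
time: 14.7
eef_pos: [0.5421, 0.0383, 0.1232]
tool_rot: [-0.656, -0.262, 0.657, -0.262]
contact_force: [-0.5, 0.5, -0.6]
opening: 0.399
```

Run:
```python
from h import *
from station import robot
s=robot.sense()
go(s,[0.5435,0.0362,0.1225],np.radians(-46.5))
c=snap(robot,'wrist','w20')
d=snap(robot,'scene','s20')
cv2.imwrite('pics/w20c.png',np.hstack([cv2.resize(c['image'][130:370,200:440,::-1],(500,500)),cv2.resize(d['image'][190:280,255:315,::-1],(300,500),interpolation=cv2.INTER_CUBIC)]))
```

```text
t 14.7 pos [0.5421 0.0383 0.1232] x [-0.001 -0.    -1.   ] y [ 0.688 -0.726 -0.001] yawdeg -46.52 open 0.399 F [-0.49  0.5  -0.56]
shift tool [0.0007 0.0025 0.0004]
turn [-0.0003  0.001   0.0007]
```

View pics/w20c.png

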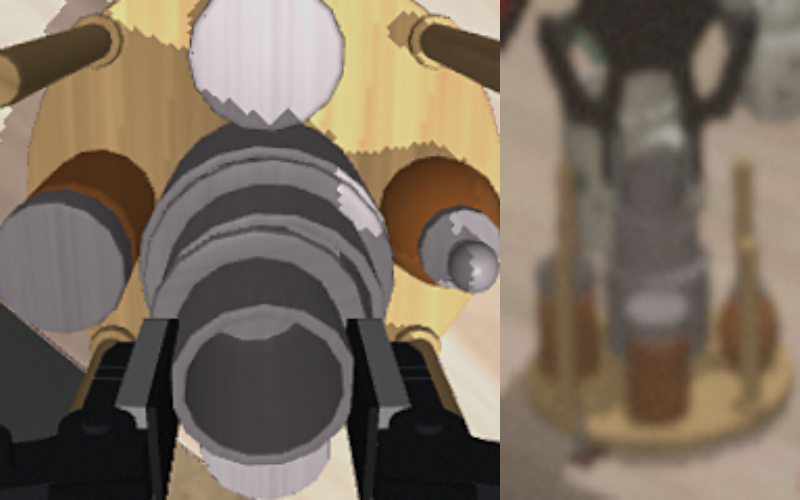

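Almost seated. One more 2.5 mm, then release.

Request:
{"fn": "carry_out", "kwargs": {"plan": [[[0.002, 0.001, 0], [0, 0, 0], -0.8], [[0.001, 0, 0], [0, 0, 0], -0.8], [[0, 0, 0], [0, 0, 0], -0.8]]}}

```text
time: 15.18
eef_pos: [0.5433, 0.0377, 0.1217]
tool_rot: [0.657, 0.262, -0.657, 0.262]
contact_force: [-2.4, 0.3, 6.6]
opening: 0.392
```

Request:
{"fn": "carry_out", "kwargs": {"plan": [[[0, 0, 0], [0, 0, 0], 0.1], [[0, 0, 0], [0, 0, 0], 0.1], [[-0.001, 0, 0], [0, 0, 0], 0.1]]}}

```text
time: 15.55
eef_pos: [0.5432, 0.0374, 0.1217]
tool_rot: [-0.657, -0.262, 0.657, -0.262]
contact_force: [-0.3, -0.3, -0.0]
opening: 0.55
```

Run:
```python
from h import *
from station import robot
s=robot.sense()
go(s,[0.5435,0.0362,0.1225],np.radians(-46.5))
c=snap(robot,'wrist','w21')
d=snap(robot,'scene','s21')
cv2.imwrite('pics/w21c.png',np.hstack([cv2.resize(c['image'][130:370,200:440,::-1],(500,500)),cv2.resize(d['image'][190:280,255:315,::-1],(300,500),interpolation=cv2.INTER_CUBIC)]))
```

```text
t 15.55 pos [0.5432 0.0374 0.1217] x [-0. -0. -1.] y [ 0.688 -0.726 -0.   ] yawdeg -46.53 open 0.55 F [-0.32 -0.26 -0.  ]
shift tool [-0.0008  0.0011  0.0006]
turn [-0.0006  0.0002  0.0001]
```

View pics/w21c.png

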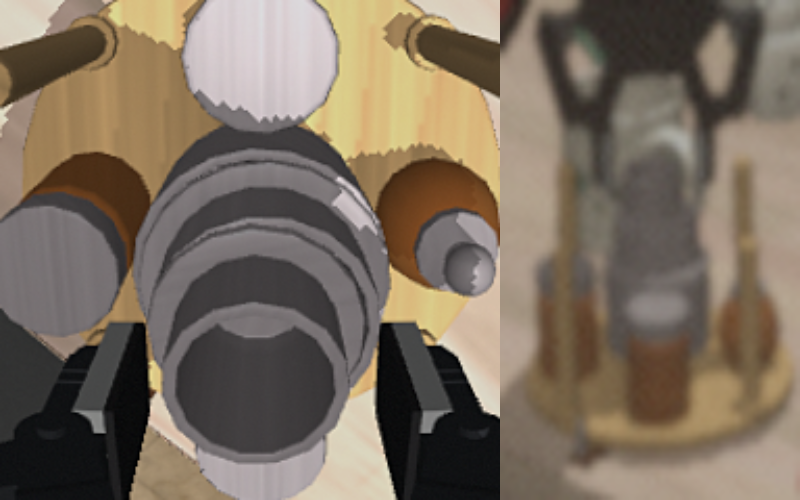

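Request:
{"fn": "carry_out", "kwargs": {"plan": [[[-0.015, 0, 0], [0, 0, 0], 0.2], [[-0.03, 0, 0], [0, 0, 0], 0.2], [[-0.035, 0, 0], [0, 0, 0], 0.2], [[-0.03, 0.02, 0.04], [0, 0, 0], 0.2], [[0, 0, 0], [0, 0, 0], 0.2]]}}

```text
time: 16.27
eef_pos: [0.5286, -0.0083, 0.235]
tool_rot: [0.659, 0.259, -0.656, 0.262]
contact_force: [1.1, -0.0, -1.1]
opening: 0.602
```

Run:
```python
from h import *
from station import robot
s=robot.sense();print(s['joint_pos'].round(2))
go(s,[0.543,-0.038,0.2],np.radians(-1))
c=snap(robot,'wrist','w22')
print(proj(c,[0.545,.038,.135],1),proj(c,[0.545,.038,.107],1))
cv2.imwrite('pics/w22c.png',cv2.resize(c['image'][60:330,180:470,::-1],None,fx=2.2,fy=2.2))
```

```text
[ 0.15  0.46 -0.27  1.85  0.16  0.85 -1.02]
t 16.27 pos [ 0.5286 -0.0083  0.235 ] x [ 0.005 -0.003 -1.   ] y [ 0.684 -0.729  0.005] yawdeg -46.84 open 0.602 F [ 1.06 -0.02 -1.14]
shift tool [0.0351 0.0314 0.0099]
turn [-8.0e-01  5.0e-04 -5.5e-03]
[289.09522932 169.59591399] [292.57843932 164.59556702]
```

View pics/w22c.png

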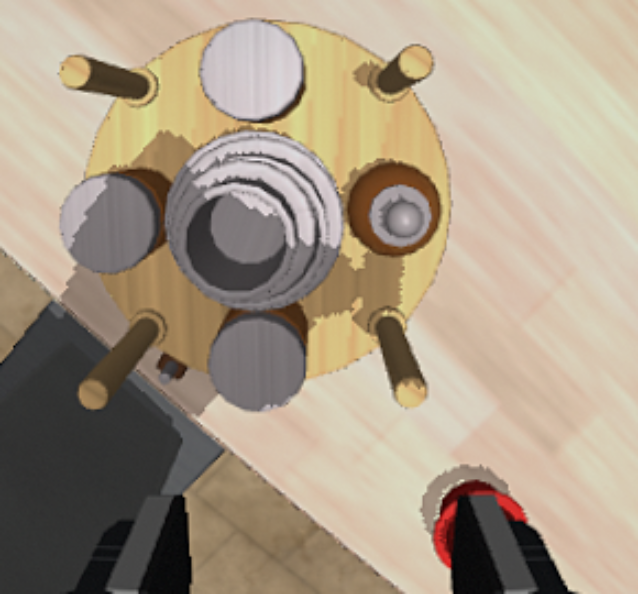

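Both beakers are seated concentrically: the small rim centre is at about (287,170), within ~1 mm of prediction. Next is the peg at the robot's right, (365,237). I'll drag it about 121° clockwise through the front.

Run:
```python
from h import *
c=ld('w22')
k=lambda u,v:(u/2.2+180,v/2.2+60)
for n,p in dict(R=(409,390),F=(94,393),L=(75,73),B=(416,62)).items(): print(n,plane(c,*k(*p),.1165,1))
print('knob',plane(c,*k(403,217),.082,1),'small',plane(c,*k(236,242),.135,1))
```

```text
R [ 0.54329071 -0.03726526  0.1165    ]
F [0.46914925 0.04063161 0.1165    ]
L [0.5472071  0.11487861 0.1165    ]
B [0.6221773  0.03621949 0.1165    ]
knob [ 5.83299130e-01 -2.40196877e-04  8.20000000e-02] small [0.54399096 0.03870804 0.135     ]
```

Request:
{"fn": "carry_out", "kwargs": {"plan": [[[0, 0.0314, 0.0099], [0, 0, 0], 0.2], [[0, 0, 0], [-0.186, 0, 0], 0.2], [[0, 0, 0], [-0.186, 0, 0], 0.2], [[0, 0, 0], [-0.186, 0, 0], 0.2], [[0, 0, 0], [-0.186, 0, 0], 0.2]]}}

```text
time: 16.95
eef_pos: [0.5423, -0.0327, 0.2316]
tool_rot: [0.515, 0.485, -0.515, 0.484]
contact_force: [0.0, -0.3, 0.1]
opening: 0.598
```

Request:
{"fn": "carry_out", "kwargs": {"plan": [[[0.03, 0, 0], [-0.056, 0, 0], 0.1], [[0.03, 0, 0], [0, 0, 0], 0], [[0, 0, 0], [0, 0, 0], 0]]}}

```text
time: 17.32
eef_pos: [0.5406, -0.0331, 0.1699]
tool_rot: [-0.502, -0.499, 0.504, -0.496]
contact_force: [-0.1, 0.6, 1.3]
opening: 0.499
```

Run:
```python
from h import *
from station import robot
s=robot.sense();print(s['joint_pos'].round(2))
go(s,[0.543,-0.038,0.1],np.radians(-1.5))
c=snap(robot,'wrist','w23')
print(proj(c,[0.543,-.0384,.1165],1))
```

```text
[ 0.31  0.59 -0.45  1.87  0.35  0.76 -0.34]
t 17.32 pos [ 0.5406 -0.0331  0.1699] x [-0.005  0.001 -1.   ] y [ 1.    -0.011 -0.005] yawdeg -0.61 open 0.499 F [-0.14  0.63  1.28]
shift tool [0.0699 0.0028 0.0049]
turn [ 0.0155 -0.0008  0.0052]
[329.44953079 265.03597461]
```

View pics/w23.png

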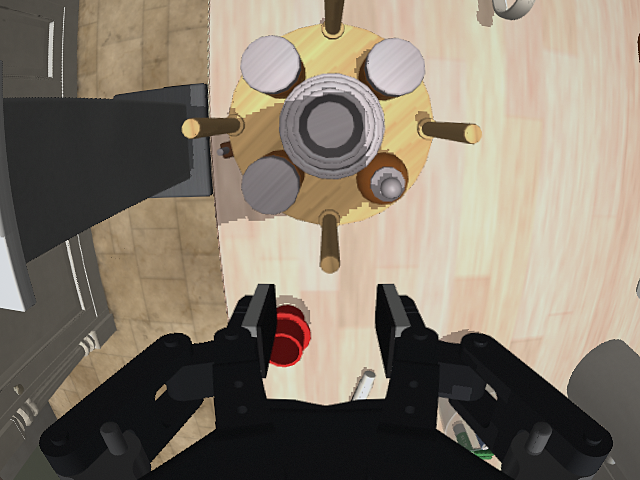

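Peg R's top is at (329.5,265), exactly as predicted. Descending over it.

Request:
{"fn": "carry_out", "kwargs": {"plan": [[[0, 0.0024, 0.0054], [0, 0, 0], 0], [[0.035, 0, 0], [0, 0, 0], 0], [[0.034, 0, 0], [0, 0, 0], -0.2], [[0, 0, 0], [0, 0, 0], -0.2]]}}

```text
time: 17.88
eef_pos: [0.5439, -0.0399, 0.1021]
tool_rot: [-0.502, -0.498, 0.504, -0.496]
contact_force: [-0.2, 0.2, 0.1]
opening: 0.403
```

Run:
```python
from h import *
from station import robot
s=robot.sense();print(s['joint_pos'].round(2))
go(s,[0.543,-0.039,0.1],np.radians(-1.5))
c=snap(robot,'wrist','w24')
d=snap(robot,'scene','s24')
cv2.imwrite('pics/w24c.png',np.hstack([cv2.resize(c['image'][130:400,200:440,::-1],(480,540)),cv2.resize(d['image'][190:290,255:315,::-1],(320,540),interpolation=cv2.INTER_CUBIC)]))
```

```text
[ 0.27  0.69 -0.38  1.92  0.42  0.62 -0.4 ]
t 17.88 pos [ 0.5439 -0.0399  0.1021] x [-0.003 -0.    -1.   ] y [ 1.    -0.012 -0.003] yawdeg -0.7 open 0.403 F [-0.23  0.18  0.08]
shift tool [ 0.0021 -0.0009 -0.0009]
turn [0.014  0.0003 0.0028]
```

View pics/w24c.png

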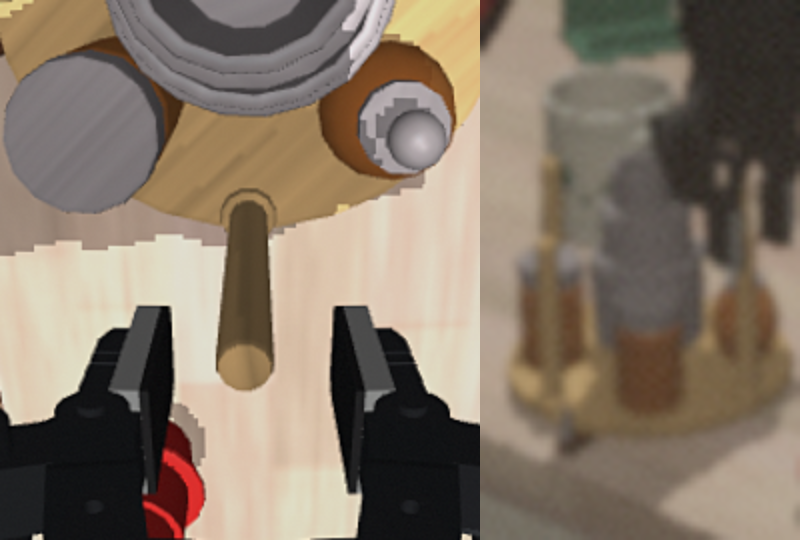

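Request:
{"fn": "carry_out", "kwargs": {"plan": [[[0.001, -0.0005, 0], [0.014, 0, 0], -0.6], [[0, 0, 0], [0, 0, 0], -1], [[0, 0, 0], [0, 0, 0], -1], [[0, 0, 0], [0, 0, 0], -1]]}}

```text
time: 18.48
eef_pos: [0.5453, -0.0396, 0.1034]
tool_rot: [0.507, 0.493, -0.506, 0.494]
contact_force: [-0.7, -0.5, 6.3]
opening: 0.107
```

Request:
{"fn": "carry_out", "kwargs": {"plan": [[[0, -0.0077, -0.0004], [0.1, 0, 0], -1], [[0, -0.0092, -0.0006], [0.12, 0, 0], -1], [[0, -0.0092, -0.0006], [0.12, 0, 0], -1], [[0, 0, 0], [0, 0, 0], -1]]}}

```text
time: 18.98
eef_pos: [0.5187, -0.0352, 0.1034]
tool_rot: [-0.583, -0.399, 0.583, -0.401]
contact_force: [-2.0, -3.0, 8.1]
opening: 0.103
```

Run:
```python
from h import *
from station import robot
s=robot.sense();print(s['joint_pos'].round(2))
p=s['eef_pos']-np.array([0.545,.0382,0]);print('r',np.hypot(*p[:2]),'ang',np.degrees(np.arctan2(p[1],p[0])))
go(s,[0.543,-0.039,0.1])
c=snap(robot,'wrist','w25')
d=snap(robot,'scene','s25')
cv2.imwrite('pics/w25c.png',np.hstack([cv2.resize(c['image'][130:400,200:440,::-1],(480,540)),cv2.resize(d['image'][190:290,255:315,::-1],(320,540),interpolation=cv2.INTER_CUBIC)]))
```

```text
[ 0.2   0.65 -0.28  1.99  0.33  0.55 -0.68]
r 0.07794685394607072 ang -109.72817077570748
t 18.98 pos [ 0.5187 -0.0352  0.1034] x [ 0.001 -0.002 -1.   ] y [ 0.933 -0.359  0.002] yawdeg -21.04 open 0.103 F [-2.03 -2.97  8.11]
shift tool [ 0.0035  0.0241 -0.0052]
turn [-0.      0.0014 -0.0019]
```

View pics/w25c.png

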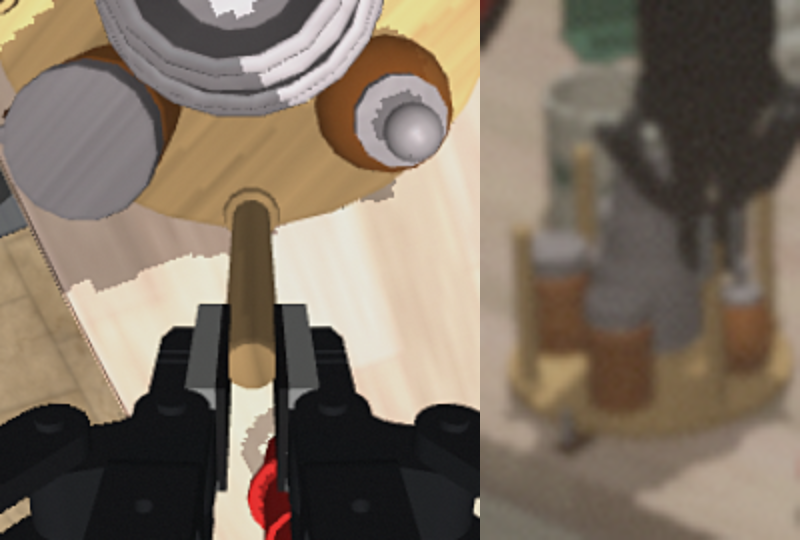

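The grip holds and the turntable follows. Continuing the arc.

Request:
{"fn": "carry_out", "kwargs": {"plan": [[[-0.001, -0.0107, -0.0008], [0.14, 0, 0], -1], [[0, -0.0107, -0.0008], [0.14, 0, 0], -1], [[0, -0.0107, -0.0008], [0.14, 0, 0], -1], [[0, -0.0107, -0.0008], [0.14, 0, 0], -1], [[0, -0.0107, -0.0008], [0.14, 0, 0], -1]]}}

```text
time: 19.7
eef_pos: [0.4769, -0.001, 0.1035]
tool_rot: [-0.684, -0.174, 0.687, -0.175]
contact_force: [-5.5, -3.1, 4.4]
opening: 0.104
```

Run:
```python
from h import *
from station import robot
s=robot.sense();print(s['joint_pos'].round(2))
p=s['eef_pos']-np.array([0.545,.0382,0]);print('r',np.hypot(*p[:2]),'ang',np.degrees(np.arctan2(p[1],p[0])))
go(s,[0.543,-0.039,0.1])
```

```text
[-0.01  0.6  -0.07  2.1   0.1   0.45 -1.23]
r 0.07862700976662292 ang -150.0611595420217
t 19.7 pos [ 0.4769 -0.001   0.1035] x [-0.004 -0.002 -1.   ] y [ 0.478 -0.878 -0.   ] yawdeg -61.42 open 0.104 F [-5.49 -3.12  4.38]
shift tool [ 0.0033  0.065  -0.0399]
turn [0.     0.004  0.0001]
```

Request:
{"fn": "carry_out", "kwargs": {"plan": [[[0, -0.0107, -0.0004], [0.14, 0, 0], -1], [[0, -0.0107, -0.0004], [0.14, 0, 0], -1], [[0, -0.0107, -0.0004], [0.14, 0, 0], -1], [[0, -0.0107, -0.0006], [0.14, 0, 0], -1], [[0, 0, 0], [0, 0, 0], -1]]}}

```text
time: 20.32
eef_pos: [0.4657, 0.0425, 0.1034]
tool_rot: [-0.705, 0.019, 0.709, 0.02]
contact_force: [-5.2, -0.2, 7.8]
opening: 0.107
```

Run:
```python
from h import *
from station import robot
s=robot.sense();print(s['joint_pos'].round(2))
p=s['eef_pos']-np.array([0.545,.0382,0]);print('r',np.hypot(*p[:2]),'ang',np.degrees(np.arctan2(p[1],p[0])))
go(s,[0.543,-0.039,0.1])
c=snap(robot,'wrist','w26')
```

```text
[-0.21  0.59  0.08  2.13 -0.12  0.43 -1.66]
r 0.07938749187598344 ang 176.91213591068305
t 20.32 pos [0.4657 0.0425 0.1034] x [-0.005  0.001 -1.   ] y [-0.055 -0.999 -0.   ] yawdeg -93.14 open 0.107 F [-5.23 -0.17  7.83]
shift tool [ 0.003   0.0771 -0.0816]
turn [0.     0.005  0.0003]
```

View pics/w26.png

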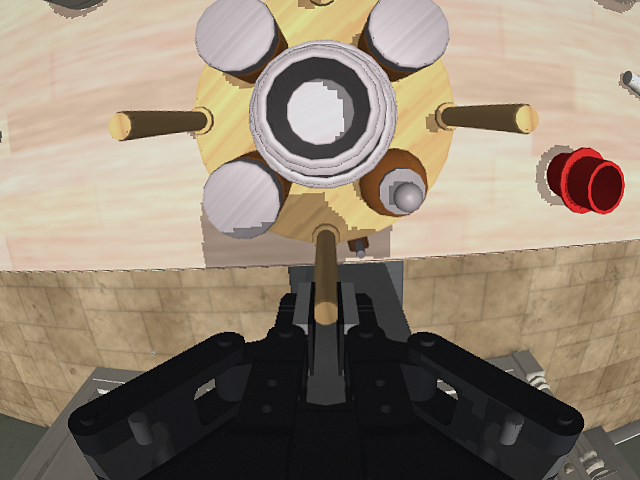

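Request:
{"fn": "carry_out", "kwargs": {"plan": [[[0, -0.0096, -0.0003], [0.125, 0, 0], -1], [[0, -0.0096, -0.0003], [0.125, 0, 0], -1], [[0, -0.0096, -0.0003], [0.125, 0, 0], -1], [[0, -0.0096, -0.0003], [0.125, 0, 0], -1], [[0, 0, 0], [0, 0, 0], -1]]}}

```text
time: 21.0
eef_pos: [0.477, 0.0803, 0.1034]
tool_rot: [-0.679, 0.193, 0.682, 0.194]
contact_force: [-4.3, 3.0, 6.0]
opening: 0.108
```

Request:
{"fn": "carry_out", "kwargs": {"plan": [[[0, 0, 0], [0, 0, 0], -1], [[0, 0, 0], [0, 0, 0], -1]]}}

```text
time: 21.25
eef_pos: [0.4768, 0.0798, 0.1034]
tool_rot: [-0.679, 0.193, 0.682, 0.194]
contact_force: [-5.0, 3.2, 5.1]
opening: 0.105
```

Run:
```python
from h import *
from station import robot
s=robot.sense();print(s['joint_pos'].round(2))
p=s['eef_pos']-np.array([0.545,.0382,0]);print('r',np.hypot(*p[:2]),'ang',np.degrees(np.arctan2(p[1],p[0])))
go(s,[0.543,-0.039,0.1])
c=snap(robot,'wrist','w27')
print(proj(c,[0.4581,.0188,.026],1),proj(c,[0.545,.038,.082],1))
a=cv2.resize(c['image'][20:280,180:480,::-1],None,fx=2.2,fy=2.2,interpolation=cv2.INTER_CUBIC);cv2.imwrite('pics/w27c.png',a)
```

```text
[-0.38  0.62  0.23  2.09 -0.3   0.47 -2.04]
r 0.07993997005445777 ang 148.60873290787623
t 21.25 pos [0.4768 0.0798 0.1034] x [-0.004  0.003 -1.   ] y [-0.526 -0.851 -0.   ] yawdeg -121.72 open 0.105 F [-4.97  3.19  5.11]
shift tool [ 0.0029  0.0663 -0.1188]
turn [0.     0.0046 0.0003]
[424.17470226 219.39820198] [324.65592212 111.48498458]
```

View pics/w27c.png

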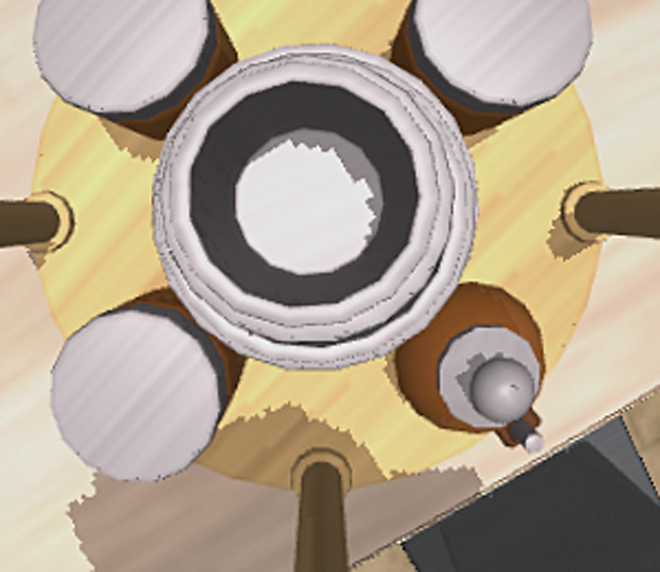

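Run:
```python
from h import *
c=ld('w27');C=np.array([.545,.0382])
k=lambda u,v:(u/2.2+180,v/2.2+20)
for z in(.080,.084):
  kn=plane(c,*k(502,391),z,1)[:2]-C
  print('knob',kn,np.hypot(*kn),np.degrees(np.arctan2(kn[1],kn[0])))
for z in (.024,.028):
  pn=plane(c,*k(534,441),z,1)[:2]-C
  print('pin',pn,np.hypot(*pn),np.degrees(np.arctan2(pn[1],pn[0])))
```

```text
knob [-0.05298092 -0.01258068] 0.05445411866565718 -166.6421222169318
knob [-0.05176757 -0.01224408] 0.05319585088747425 -166.69293297606586
pin [-0.08778249 -0.01845181] 0.08970081060438817 -168.12929263679285
pin [-0.08624655 -0.01809422] 0.08812415887148756 -168.1513909062818
```

The knob jar is at −166.7° and the pin at −168.1°, an error of about 1.4 mm. A tiny trim, then final checks.

Request:
{"fn": "carry_out", "kwargs": {"plan": [[[0, -0.0017, 0.001], [0.022, 0, 0], -1], [[0, 0, 0], [0, 0, 0], -1], [[0, 0, 0], [0, 0, 0], -1], [[0, 0, 0], [0, 0, 0], -1], [[0, 0, 0], [0, 0, 0], -1]]}}

```text
time: 21.92
eef_pos: [0.4776, 0.0812, 0.1034]
tool_rot: [-0.677, 0.201, 0.679, 0.202]
contact_force: [-4.8, 2.2, 7.0]
opening: 0.108
```

Run:
```python
from h import *
from station import robot
s=robot.sense();print(abs(s['joint_vel']).max().round(4))
p=s['eef_pos']-np.array([0.545,.0382,0]);print('r',np.hypot(*p[:2]),'ang',np.degrees(np.arctan2(p[1],p[0])))
go(s,[0.543,-0.039,0.1])
c=snap(robot,'wrist','w28');d=snap(robot,'scene','s28');snap(robot,'top','t28')
a=cv2.resize(c['image'][20:350,180:480,::-1],(450,495),interpolation=cv2.INTER_CUBIC)
b=cv2.resize(d['image'][170:290,240:330,::-1],(345,495),interpolation=cv2.INTER_CUBIC)
cv2.imwrite('pics/w28c.png',np.hstack([a,b]))
```

```text
0.001
r 0.07994173701493279 ang 147.4748628337002
t 21.93 pos [0.4776 0.0812 0.1034] x [-0.002  0.002 -1.   ] y [-0.545 -0.838 -0.   ] yawdeg -123.04 open 0.108 F [-4.8   2.22  7.02]
shift tool [ 0.003   0.0651 -0.1204]
turn [0.     0.003  0.0004]
```

View pics/w28c.png

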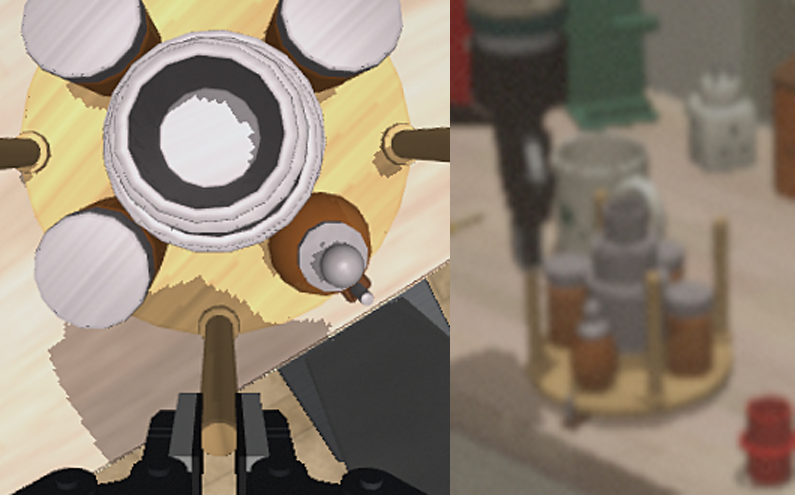

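View pics/t28.png

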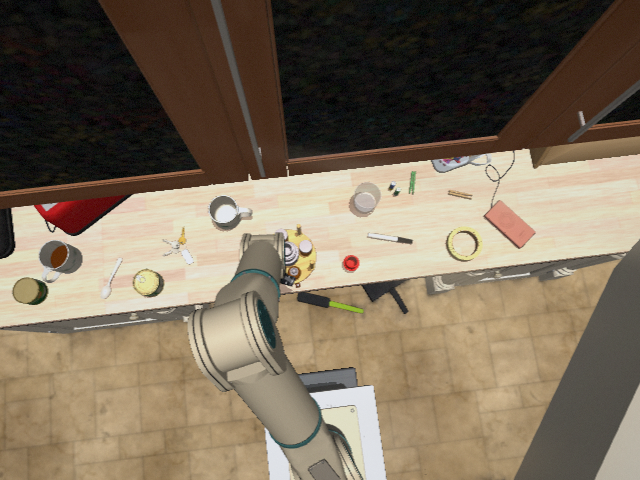

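Run:
```python
from h import *
c=ld('w28')
a=cv2.resize(c['image'][30:200,235:410,::-1],None,fx=3.5,fy=3.5,interpolation=cv2.INTER_CUBIC);cv2.imwrite('pics/w28d.png',a)
for z in(.135,.107,.0825,.0785):print(z,(proj(c,[.545,.038,z],1)-[235,30])*3.5)
```

```text
0.135 [309.36572748 271.74904479]
0.107 [310.76824477 280.24888743]
0.0825 [311.59831368 285.28484175]
0.0785 [311.71059864 285.96637267]
```

View pics/w28d.png

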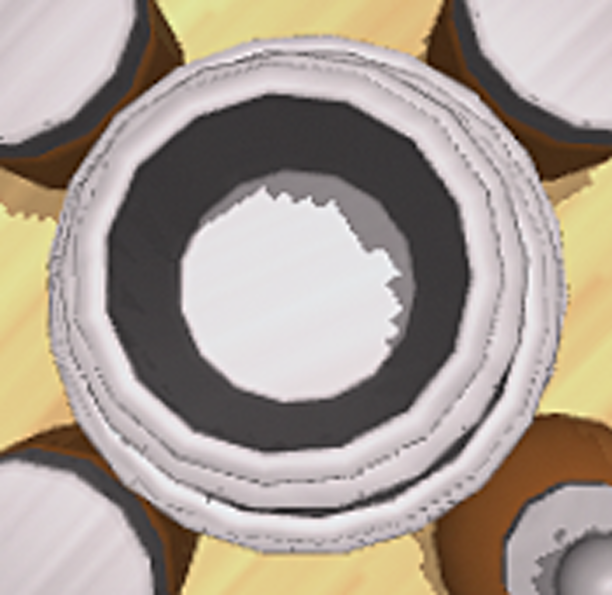

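Everything checks out: the nest is concentric within ~2 mm, knob and pin are in line, the arm is still and the bystanders haven't moved. Handing in.

Run:
```python
from station import robot
print(robot.sign_off())
```

```text
the job is handed in; nothing more can be done
None
```

I put both beakers away on the carousel, turned it to the front and handed the job in with the gripper still holding a peg. That was at about 22 s of the 72 s allowed. The hand-in reports no verdict, so what follows is from my own last checks.

- **Beakers:** the medium one is seated in the hub cup and the small one in the medium one, both released. In the last wrist picture their axes agree within about 2 mm (limit 8 mm), with no visible tilt.
- **Turntable:** I gripped the peg on the robot's right and dragged it about 121° clockwise through the front. Before the final trim, the knob-lidded jar was about 1.4 mm off the pointer line. After it, the peg read 147.5° against a target of 147.3°; I did not re-measure the jar itself.
- **Hold:** the arm is still (joint speeds at most 0.001 rad/s) and gripping the peg.
- **Bystanders:** the mug, tin, glass, tape and red look-alike are where they were in the top view.

**Disagreements:**
- Heights measured from two wrist views came out 1–4 mm below the text's values.
- When gripping the small beaker, the finger tips rested on its collar with about 7 N. This raised the tool about 3 mm, and I allowed for it when placing.
- At the end the tool still carried a steady force of about 5 N sideways and 7 N upward from the grip. The tool's end also read 80 mm from the axis, against 77 mm for the peg.

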